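# Dry-stack the layers of two wooden brooches

### The job

Stack the layers of two wooden brooches ready for gluing. On the oblong cork mat put the three leaf shapes, the largest at the bottom, then the middle one, then the smallest, each centred on what is beneath it and all lying lengthwise along the mat; on the round cork mat put the solid disc in the middle and the ring centred on top of it. Leave the glue bottle, the glue pot and the phone where they are.

Things in the scene. Friction and masses are not known exactly. Their poses are not given: they have to be found in the camera images.
- leaf_large: the largest of three leaf-shaped laser-cut plywood layers: 112 mm long, 60 mm wide, 12 mm thick, pointed at both ends, its sides parallel over the middle third of its length, pale top and dark cut edges. It lies flat on the table. Origin at the centre of its underside; x along its length, y across, z up (the same turned half round or not).
- leaf_middle: the middle-sized of three leaf-shaped laser-cut plywood layers: 88 mm long, 44 mm wide, 12 mm thick, pointed at both ends, its sides parallel over the middle third of its length, pale top and dark cut edges. It lies flat on the table. Origin at the centre of its underside; x along its length, y across, z up (the same turned half round or not).
- leaf_small: the smallest of three leaf-shaped laser-cut plywood layers: 64 mm long, 28 mm wide, 12 mm thick, pointed at both ends, its sides parallel over the middle third of its length, pale top and dark cut edges, one dark line engraved along its top. It lies flat on the table. Origin at the centre of its underside; x along its length, y across, z up (the same turned half round or not).
- disc: a solid round plywood layer, 64 mm in diameter, 12 mm thick, pale top and dark edge, lying flat on the table. Origin at the centre of its underside, z up.
- ring: a flat pale wooden ring, 44 mm outer diameter, 22 mm hole, 12 mm thick, lying flat on the table. Origin at the centre of its underside (in the middle of the hole), z up.
- mat_oblong: an oblong cork mat, 130 x 76 mm and 6 mm thick, fixed to the table; the leaf layers are stacked on it. Origin at the centre of its underside, on the table; x along its length, z up; its top is 6 mm above the origin.
- mat_round: a round cork mat, 92 mm in diameter and 6 mm thick, fixed to the table; the disc and ring are stacked on it. Origin at the centre of its underside, on the table; its top is 6 mm above the origin.
- glue_bottle: a white glue bottle with a grey nozzle, standing loose at the far side, 42 mm in diameter, 130 mm tall; not to be disturbed. Origin at the centre of its underside.
- glue_pot: a small glass pot with a white lid, standing loose among the layers, 32 mm in diameter, 33 mm tall; not to be disturbed. Origin at the centre of its underside.
- phone: a black phone lying loose at the far side, 148 x 72 x 8 mm; not to be disturbed. Origin at the centre of its underside, its y axis along its length.
Not all that is in view belongs to the job. Leave any blue or pink look-alike of the leaf_middle alone.

How it is judged:
By the outcome, as a careful person would: the job done as asked, in the order asked, and still so for the second after the job is handed in, with the robot touching nothing.
It also fails if it takes over 141 s, if anything falls off the work surface, if the arm or the gripper's body presses on something with over 40 N, if the wrist force passes 120 N, or if a joint passes its speed limit or range.

### The arm

A 7-joint arm with a two-finger parallel gripper is mounted at the origin on the work surface. World frame = base frame: x ahead of the robot, y to its left, z up, the work surface at z = 0. Lengths are in mm, angles in rad, forces in N, time in s.
With the tool pointing down it reaches from about 400 to 900 mm from the base axis. Payload 5.6 kg.
Tool frame: the origin (TCP) lies at the very end of the fingers, on their centre line; the grasp point (between the pads) lies 19 mm behind it; z points along the fingers, y is the direction in which the jaws open and shut (so a half turn about z gives the same grasp; the last joint's range is limited). The gripper opens to 92 mm and grips with 3 to 60 N. Pads are 20 mm wide; open, the fingers measure 128 mm over their backs; the gripper's body (75 mm by 189 mm) begins 69 mm behind the grasp point.
Start: joints at [-1.386, 0.468, -0.012, 1.603, 0.006, 1.071, -0.056], TCP at [146.834, 633.205, 214.592] pointing down, gripper open.
Joint ranges: [-2.53, 2.53], [-0.31, 2.02], [-1.57, 1.55], [0.28, 2.44], [-1.29, 4.43], [0.15, 1.84], [-2.92, 2.92]. Speed limits (rad/s): [2.57, 2.57, 3.14, 3.14, 3.14, 3.14, 3.14].

### API

Orientations are given as a unit quaternion [w, x, y, z].
In Python, from cell import bot gives the robot as it stands.
- The arm moves only by the shell command python3 -m pendant 'ROWS' [FORCE]. ROWS is JSON, a list of rows, each an object of numbers: "gripper": the opening, from 0 (shut) to 1 (fully open); "tx", "ty", "tz": the shift along the tool's x, y, z in cm; "ax", "ay", "az": the turn, a rotation vector about the tool's x, y, z in rad. A call has 1 to 10 rows; each row is the pose to reach, as a shift and turn from the pose commanded when the call began, along the tool's axes at that moment; what a row does not reach only later rows make up. A row lasts 1/12 s, in which the tool goes at most 41.7 mm and 7.16 degrees, less where a joint would pass 70% of its speed; a pose out of reach is approached as far as the arm can. A call with a gripper value outside its range is refused whole. The fingers move at their own pace and stop on an object; FORCE is the grip in N (left out, the last holds). Time passes only in rows, so rows that repeat a pose let the fingers close. It gives the time, the measured TCP pose, the force and the opening at its end, in the units of the state.
- bot.read_state(): the state, without advancing time (a new reading comes with each control period).
- bot.camera(name): name is "side" or "top" or "wrist"; returns a dict with "pixels" (384x512x3 uint8, red, green, blue), "fx", "fy", "cx", "cy" (pixels), "T" (4x4, takes a point from camera to world coordinates); the wrist camera has in their place "T_tool_cam" (4x4, takes a point from camera to tool coordinates, whose origin is the TCP and whose axes are the flange's). Camera axes: x right, y down, z forward; pixel columns grow to the right and rows downward; lengths in mm; the calibration is good to about 2 mm. A picture is of the moment at which its call begins: read the wrist's pose just before it. There is no depth.
- bot.sign_off(): hands the job in, once; it reports no verdict.
The state is a dict: "t": time; "qpos": joint angles; "joint_vel": joint speeds; "joint_torque": joint torques, N m; "ee_pos": TCP position; "tcp_rot": TCP orientation; "ft_force": force on the tool from outside, world axes, zero at the start; "torque": the same for the moment, N m; "finger_gap": finger opening in mm.
Only numpy, scipy, OpenCV 4.12 (cv2) and the standard library are available. Lean on these libraries where they do the work, as an engineer would, in place of code of your own. Each camera call takes 0.05 s, during which the arm holds its last target. There are 200 camera calls.

## Working session

There is one attempt and no reset: what is moved stays moved. The work goes in short steps, Python scripts to look and compute and a shell command to move; the robot and the scene stay as the last step left them, time stands still between calls to the robot, and variables do not carry over. Pictures are saved under pics/ and viewed, about 12 in all and at most 16, crops included, and the job is handed in when it is done.

```bash
mkdir -p pics; ls; python3 - <<'E'
from cell import bot
import cv2
s=bot.read_state();print(s)
for n in("top","side"):
    c=bot.camera(n);cv2.imwrite(f"pics/{n}0.png",cv2.cvtColor(c["pixels"],cv2.COLOR_RGB2BGR));print(n,c["fx"],c["fy"],c["cx"],c["cy"],c["T"])
c=bot.camera("wrist");print(c["T_tool_cam"])
E
```

```text
pics
{'t': 0.0, 'qpos': array([-1.38602336,  0.46835718, -0.01160609,  1.60362499,  0.00601485,
        1.07142153, -0.05632171]), 'joint_vel': array([-1.61357726e-04, -1.93894451e-03,  1.25173652e-04, -1.29324291e-03,
       -1.43677927e-04,  3.17616254e-05,  7.27466185e-04]), 'joint_torque': array([ 4.86208010e-04, -5.20569384e+01, -1.22998317e-02, -2.43763590e+01,
       -5.66424674e-02,  1.71637681e-02,  1.56138935e-04]), 'ee_pos': array([146.71307258, 632.61745803, 213.65278413]), 'tcp_rot': array([-3.31334092e-05,  1.13677981e-01,  9.93517251e-01, -8.87761742e-04]), 'ft_force': array([-0.21509514,  0.17144217,  0.02051384]), 'torque': array([-0.00995343, -0.02362324, -0.02188069]), 'finger_gap': 91.92138503323427}
top 430.8364338274395 430.8364338274395 259.2283273902783 194.2294006743673 [[-7.30651714e-03 -9.91922222e-01  1.26636964e-01  4.81551143e+02]
 [-9.99970223e-01  7.56221594e-03  1.53849604e-03 -3.78090348e+00]
 [-2.48372447e-03 -1.26621952e-01 -9.91947938e-01  9.13163112e+02]
 [ 0.00000000e+00  0.00000000e+00  0.00000000e+00  1.00000000e+00]]
side 364.22739616310594 364.22739616310594 254.48782592224447 199.31098927619811 [[-9.40956525e-01 -1.53425599e-01  3.01763822e-01  3.58630613e+02]
 [-3.38124460e-01  4.69428392e-01 -8.15664658e-01  6.42322528e+02]
 [-1.65126669e-02 -8.69538711e-01 -4.93588656e-01  4.23354171e+02]
 [ 0.00000000e+00  0.00000000e+00  0.00000000e+00  1.00000000e+00]]
[[-2.22023981e-04 -9.64156954e-01 -2.65332468e-01  7.52601760e+01]
 [ 9.99999823e-01 -3.60612736e-04  4.73607081e-04 -1.07816985e+00]
 [-5.52313828e-04 -2.65332315e-01  9.64156863e-01 -1.70381486e+02]
 [ 0.00000000e+00  0.00000000e+00  0.00000000e+00  1.00000000e+00]]
```

View pics/top0.png

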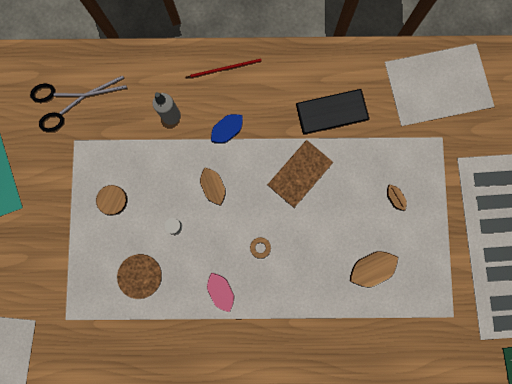

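```bash
cat > h.py <<'E'
import numpy as np,cv2
def ray(c,uv,z,T=None):
    T=c["T"] if T is None else T
    uv=np.asarray(uv,float).reshape(-1,2)
    d=np.c_[(uv[:,0]-c["cx"])/c["fx"],(uv[:,1]-c["cy"])/c["fy"],np.ones(len(uv))]@T[:3,:3].T
    o=T[:3,3]; return (o+d*((z-o[2])/d[:,2])[:,None])[:,:2]
def proj(c,P,T=None):
    T=c["T"] if T is None else T
    p=(np.asarray(P)-T[:3,3])@T[:3,:3]
    return np.c_[p[:,0]/p[:,2]*c["fx"]+c["cx"],p[:,1]/p[:,2]*c["fy"]+c["cy"]]
def pose(c,mask,h,z0=0):
    """centre/angle of an object from its silhouette: mean of plane z0+h and z0 rays refined by area centroid"""
    cn=max(cv2.findContours(mask.astype(np.uint8),cv2.RETR_EXTERNAL,cv2.CHAIN_APPROX_NONE)[0],key=cv2.contourArea)
    w=ray(c,cn.reshape(-1,2),z0+h/2).astype(np.float32)
    m=cv2.moments(w.reshape(-1,1,2)); r=cv2.minAreaRect(w)
    a=.5*np.arctan2(2*m["mu11"],m["mu20"]-m["mu02"])
    return np.array([m["m10"]/m["m00"],m["m01"]/m["m00"]]),np.degrees(a),np.array(r[0]),sorted(r[1])
E
python3 - <<'E'
from cell import bot
from h import *
c=bot.camera("top");im=c["pixels"];hsv=cv2.cvtColor(im,cv2.COLOR_RGB2HSV)
m=(hsv[...,1]>50)|(hsv[...,2]<70)
m=m.astype(np.uint8);n,l,st,ce=cv2.connectedComponentsWithStats(m)
for nm,(u,v),h in[("large",(374,270),12),("middle",(213,186),12),("small",(397,195),12),("disc",(112,200),12),("ring",(252,248),12),("oblong",(300,173),6),("round",(139,276),6),("phone",(332,112),8)]:
    k=l[v,u]
    if k==0: print(nm,"bg",hsv[v,u]);continue
    p=pose(c,l==k,h);print(nm,st[k],p[0].round(1),round(p[1],1),p[2].round(1),np.round(p[3],1))
for nm,uv,z in[("pot",(174,227),33),("bottle",(171,122),0)]:print(nm,ray(c,uv,z))
big=cv2.resize(im[130:320,70:460],None,fx=2,fy=2,interpolation=cv2.INTER_CUBIC)
mm=cv2.resize(m[130:320,70:460],None,fx=2,fy=2,interpolation=0)
cs=cv2.findContours(mm,cv2.RETR_LIST,cv2.CHAIN_APPROX_NONE)[0];cv2.drawContours(big,cs,-1,(255,0,0),1)
cv2.imwrite("pics/seg.png",big[...,::-1])
E
```

```text
large [ 350  251   48   36 1232] [ 440.1 -238.4] -65.9 [ 440.2 -238.1] [ 60.7 110.6]
middle [200 167  26  38 654] [616.4  97.6] 23.2 [616.9  97.6] [45.  86.2]
small [387 185  20  26 351] [ 588.4 -292.8] 29.6 [ 588.5 -292.6] [31.9 62.1]
disc [ 96 185  31  30 745] [588.1 312. ] 68.6 [588.6 312.2] [61.9 64.3]
ring [250 237  21  21 266] [485.5  -3.2] -77.0 [486.2  -3.2] [41.5 41.8]
oblong [ 267  140   66   68 2153] [643. -90.] -41.3 [643. -90.] [ 76.4 131.1]
round [ 117  254   45   45 1581] [428.3 249.6] -62.5 [428.4 249.2] [90.1 92. ]
phone [    0     0   512   384 99673] [613.8  21.8] -89.1 [627.4   6. ] [ 826.3 1140.2]
pot [[527.82732762 171.99750273]]
bottle [[758.6670795  189.21072287]]
```

View pics/seg.png

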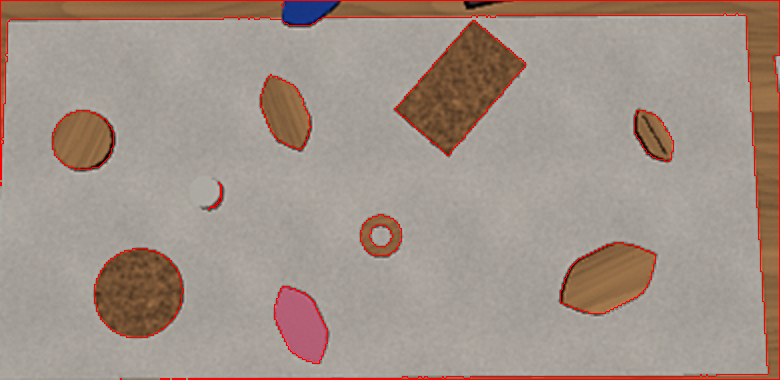

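```bash
cat >> h.py <<'E'
from scipy.spatial.transform import Rotation as R
def tool(s):
    q=s["tcp_rot"];T=np.eye(4);T[:3,:3]=R.from_quat([q[1],q[2],q[3],q[0]]).as_matrix();T[:3,3]=s["ee_pos"];return T
def go(s,x,y,z,yaw=None):
    """tx,ty,tz in cm and az to reach x,y,z with jaw axis at yaw deg (mod 180); also tilt ax,ay fix"""
    T=tool(s);d=T[:3,:3].T@(np.array([x,y,z])-T[:3,3])/10
    cur=np.degrees(np.arctan2(T[1,1],T[0,1]));dy=0 if yaw is None else (yaw-cur+90)%180-90
    dn=T[:3,:3].T@[0,0,-1]
    print("t=%.1f pos"%s["t"],s["ee_pos"].round(1),"yaw %.2f"%cur,"gap %.1f"%s["finger_gap"],"F",s["ft_force"].round(1),"-> t",d.round(2),"az %.4f"%-np.radians(dy),"tilt ax %.4f ay %.4f"%(-dn[1],dn[0]),"j7 %.2f"%s["qpos"][6])
E
python3 -c "
from cell import bot;from h import *
go(bot.read_state(),588.3,312,215,77)"
```

```text
t=0.2 pos [146.8 632.9 214. ] yaw 76.95 gap 92.2 F [-0.1 -0.  -0.6] -> t [-50.26 -21.29  -0.07] az -0.0009 tilt ax -0.0010 ay 0.0001 j7 -0.06
```

```bash
R='{"tx":-50.2,"ty":-21.2,"gripper":1}'; python3 -m pendant '[{"tx":-25.1,"ty":-10.6,"gripper":1},{"tx":-25.1,"ty":-10.6},{"tx":-25.1,"ty":-10.6},{"tx":-25.1,"ty":-10.6},{"tx":-25.1,"ty":-10.6},{"tx":-25.1,"ty":-10.6},{"tx":-25.1,"ty":-10.6},{"tx":-25.1,"ty":-10.6}]'; python3 -m pendant '[{"tx":-25.1,"ty":-10.6},{"tx":-25.1,"ty":-10.6},{"tx":-25.1,"ty":-10.6},{"tx":-25.1,"ty":-10.6},{"tx":-25.1,"ty":-10.6},{"tx":-25.1,"ty":-10.6},{"tx":-25.1,"ty":-10.6},{"tx":-25.1,"ty":-10.6},{"tx":-25.1,"ty":-10.6},{"tx":-25.1,"ty":-10.6}]'
python3 - <<'E'
from cell import bot
from h import *
s=bot.read_state();go(s,588.3,312,215,77)
c=bot.camera("wrist");cv2.imwrite("pics/w1.png",c["pixels"][...,::-1]);print(c["fx"],c["cx"],c["cy"])
E
```

```text
t=0.2 pos [146.8 632.9 214. ] yaw 76.95 gap 92.2 F [-0.1 -0.  -0.6] -> t [-50.26 -21.29  -0.07] az -0.0009 tilt ax -0.0010 ay 0.0001 j7 -0.06
327.69474195603135 257.3429303704064 191.7438085193179invalid input at $[0]: expected keys gripper, tx, ty, tz, ax, ay, az
invalid input at $[0]: expected keys gripper, tx, ty, tz, ax, ay, az
```

View pics/w1.png

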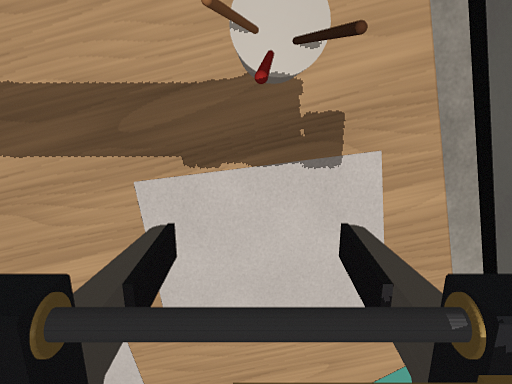

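All seven keys are needed, so nothing moved; the view shows the start place with the jaws at about (150,260) and (365,260).

```bash
python3 -m pendant '[{"gripper":1,"tx":-3,"ty":-1.3,"tz":0,"ax":0,"ay":0,"az":0},{"gripper":1,"tx":-6.5,"ty":-2.8,"tz":0,"ax":0,"ay":0,"az":0},{"gripper":1,"tx":-25.1,"ty":-10.6,"tz":0,"ax":0,"ay":0,"az":0},{"gripper":1,"tx":-25.1,"ty":-10.6,"tz":0,"ax":0,"ay":0,"az":0},{"gripper":1,"tx":-50.2,"ty":-21.2,"tz":0,"ax":0,"ay":0,"az":0},{"gripper":1,"tx":-50.2,"ty":-21.2,"tz":0,"ax":0,"ay":0,"az":0},{"gripper":1,"tx":-50.2,"ty":-21.2,"tz":0,"ax":0,"ay":0,"az":0},{"gripper":1,"tx":-50.2,"ty":-21.2,"tz":0,"ax":0,"ay":0,"az":0},{"gripper":1,"tx":-50.2,"ty":-21.2,"tz":0,"ax":0,"ay":0,"az":0},{"gripper":1,"tx":-50.2,"ty":-21.2,"tz":0,"ax":0,"ay":0,"az":0}]'
python3 -c "
from cell import bot;from h import *
go(bot.read_state(),588.3,312,215,77)"
```

```text
t: 1.08
ee_pos: [475.3, 394.4, 214.7]
tcp_rot: [0.0, 0.114, 0.994, 0.0]
ft_force: [0.8, 1.4, -0.7]
finger_gap: 91.9
t=1.1 pos [475.3 394.4 214.7] yaw 76.95 gap 91.9 F [ 0.8  1.4 -0.7] -> t [-12.87  -5.48  -0.03] az -0.0009 tilt ax 0.0002 ay 0.0001 j7 0.64
```

```bash
python3 -m pendant '[{"gripper":1,"tx":-12.87,"ty":-5.48,"tz":0,"ax":0,"ay":0,"az":0},{"gripper":1,"tx":-12.87,"ty":-5.48,"tz":0,"ax":0,"ay":0,"az":0},{"gripper":1,"tx":-12.87,"ty":-5.48,"tz":0,"ax":0,"ay":0,"az":0},{"gripper":1,"tx":-12.87,"ty":-5.48,"tz":0,"ax":0,"ay":0,"az":0},{"gripper":1,"tx":-12.87,"ty":-5.48,"tz":0,"ax":0,"ay":0,"az":0},{"gripper":1,"tx":-12.87,"ty":-5.48,"tz":0,"ax":0,"ay":0,"az":0}]'
cat >> h.py <<'E'
def look(bot,x,y,h,z0=0,save=None,sat=50,hole=False):
    s=bot.read_state();c=bot.camera("wrist");T=tool(s)@c["T_tool_cam"];im=c["pixels"]
    hsv=cv2.cvtColor(im,cv2.COLOR_RGB2HSV);m=((hsv[...,1]>sat)|(hsv[...,2]<70)).astype(np.uint8)
    m=cv2.morphologyEx(m,cv2.MORPH_OPEN,np.ones((3,3)))
    n,l,st,ce=cv2.connectedComponentsWithStats(m)
    uv=proj(c,[[x,y,z0+h]],T)[0]
    ids=[k for k in range(1,n) if 300<st[k,4]<60000]
    k=min(ids,key=lambda k:cv2.norm(ce[k]-uv))
    p=pose({**c,"T":T},l==k,h,z0)
    print("look uv",uv.round(0),"box",st[k],"c",p[0].round(1),"ang %.1f"%p[1],"rect",p[2].round(1),np.round(p[3],1))
    if save:
        im=im.copy();cv2.drawContours(im,cv2.findContours((l==k).astype(np.uint8),0,1)[0],-1,(255,0,0),1);cv2.imwrite(save,im[...,::-1])
    return s,p
E
python3 -c "
from cell import bot;from h import *
s,p=look(bot,588.3,312,12,save='pics/w2.png');go(s,p[0][0],p[0][1],4,77)"
```

```text
t: 1.58
ee_pos: [587.0, 312.8, 214.1]
tcp_rot: [-0.0, 0.115, 0.993, -0.0]
ft_force: [-0.2, 0.4, 0.4]
finger_gap: 91.6
look uv [258. 170.] box [ 230  141   55   54 2343] c [586.8 311.3] ang -8.4 rect [586.6 311.5] [63.3 63.6]
t=1.6 pos [587.  312.8 214.1] yaw 76.84 gap 91.6 F [-0.2  0.4  0.4] -> t [-0.04 -0.15 21.01] az -0.0029 tilt ax -0.0003 ay -0.0008 j7 0.86
```

View pics/w2.png

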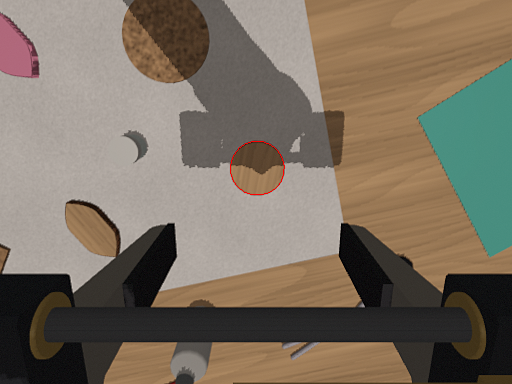

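```bash
python3 -m pendant '[{"gripper":1,"tx":0,"ty":-0.12,"tz":4,"ax":0,"ay":0,"az":0},{"gripper":1,"tx":0,"ty":-0.12,"tz":8,"ax":0,"ay":0,"az":0},{"gripper":1,"tx":0,"ty":-0.12,"tz":12,"ax":0,"ay":0,"az":0},{"gripper":1,"tx":0,"ty":-0.12,"tz":16,"ax":0,"ay":0,"az":0},{"gripper":1,"tx":0,"ty":-0.12,"tz":19,"ax":0,"ay":0,"az":0},{"gripper":1,"tx":0,"ty":-0.12,"tz":20.5,"ax":0,"ay":0,"az":0},{"gripper":1,"tx":0,"ty":-0.12,"tz":21,"ax":0,"ay":0,"az":0},{"gripper":1,"tx":0,"ty":-0.12,"tz":21,"ax":0,"ay":0,"az":0},{"gripper":0.5,"tx":0,"ty":-0.12,"tz":21,"ax":0,"ay":0,"az":0},{"gripper":0.4,"tx":0,"ty":-0.12,"tz":21,"ax":0,"ay":0,"az":0}]' 15
python3 -m pendant '[{"gripper":0.4,"tx":0,"ty":0,"tz":0,"ax":0,"ay":0,"az":0},{"gripper":0.4,"tx":0,"ty":0,"tz":0,"ax":0,"ay":0,"az":0},{"gripper":0.4,"tx":0,"ty":0,"tz":0,"ax":0,"ay":0,"az":0},{"gripper":0.4,"tx":0,"ty":0,"tz":-2,"ax":0,"ay":0,"az":0},{"gripper":0.4,"tx":0,"ty":0,"tz":-5,"ax":0,"ay":0,"az":0},{"gripper":0.4,"tx":0,"ty":0,"tz":-9,"ax":0,"ay":0,"az":0},{"gripper":0.4,"tx":0,"ty":0,"tz":-13,"ax":0,"ay":0,"az":0},{"gripper":0.4,"tx":0,"ty":0,"tz":-16,"ax":0,"ay":0,"az":0},{"gripper":0.4,"tx":0,"ty":0,"tz":-17,"ax":0,"ay":0,"az":0},{"gripper":0.4,"tx":0,"ty":0,"tz":-17,"ax":0,"ay":0,"az":0}]'
python3 -c "
from cell import bot;from h import *
go(bot.read_state(),428.3,249.5,175,77)"
```

```text
t: 2.47
ee_pos: [588.1, 313.5, 7.1]
tcp_rot: [0.002, 0.113, 0.994, 0.001]
ft_force: [-0.1, 0.0, -0.1]
finger_gap: 80.7
t: 3.3
ee_pos: [588.5, 313.1, 178.6]
tcp_rot: [0.003, 0.114, 0.993, 0.002]
ft_force: [-0.3, 0.1, -0.1]
finger_gap: 63.7
t=3.3 pos [588.5 313.1 178.6] yaw 76.93 gap 63.7 F [-0.3  0.1 -0.1] -> t [14.16 -9.82  0.24] az -0.0012 tilt ax 0.0050 ay 0.0048 j7 0.87
```

```bash
python3 -m pendant '[{"gripper":0.4,"tx":3,"ty":-2.1,"tz":0,"ax":0,"ay":0,"az":0},{"gripper":0.4,"tx":6,"ty":-4.2,"tz":0,"ax":0,"ay":0,"az":0},{"gripper":0.4,"tx":9,"ty":-6.3,"tz":0,"ax":0,"ay":0,"az":0},{"gripper":0.4,"tx":12,"ty":-8.4,"tz":0,"ax":0,"ay":0,"az":0},{"gripper":0.4,"tx":14.16,"ty":-9.8,"tz":0,"ax":0,"ay":0,"az":0},{"gripper":0.4,"tx":14.16,"ty":-9.8,"tz":0,"ax":0,"ay":0,"az":0},{"gripper":0.4,"tx":14.16,"ty":-9.8,"tz":0,"ax":0,"ay":0,"az":0},{"gripper":0.4,"tx":14.16,"ty":-9.8,"tz":0,"ax":0,"ay":0,"az":0}]'
python3 -c "
from cell import bot;from h import *
for i in range(2): s,p=look(bot,428.3,249.5,6,save='pics/w3.png');go(s,p[0][0],p[0][1],10,77)"
```

```text
t: 3.97
ee_pos: [426.8, 248.8, 173.8]
tcp_rot: [-0.0, 0.114, 0.994, -0.0]
ft_force: [0.7, -0.6, -0.5]
finger_gap: 63.3
look uv [259. 177.] box [  62  149   66   65 2927] c [394.5  76.9] ang 27.6 rect [393.9  76.9] [49.4 89.7]
t=4.0 pos [426.8 248.8 173.8] yaw 76.94 gap 63.3 F [ 0.7 -0.6 -0.5] -> t [ -0.75 -17.47  16.39] az -0.0010 tilt ax -0.0006 ay -0.0003 j7 0.79
look uv [259. 176.] box [  61  149   67   64 2926] c [394.2  76.7] ang 28.0 rect [394.1  77. ] [49.6 89.2]
t=4.0 pos [427.2 248.9 174. ] yaw 76.93 gap 63.1 F [-0.7  0.4  0.2] -> t [ -0.68 -17.52  16.4 ] az -0.0013 tilt ax -0.0005 ay -0.0001 j7 0.79
```

View pics/w3.png

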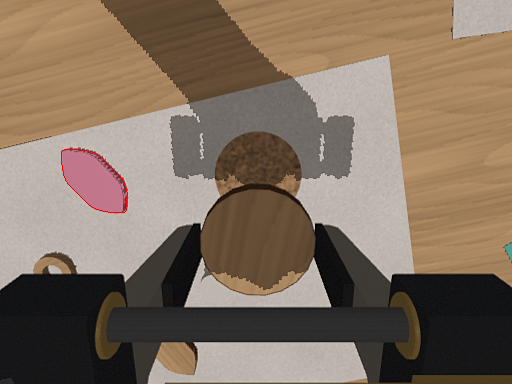

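```bash
cat >> h.py <<'E'
from scipy.optimize import least_squares
def circ(w,r):
    f=least_squares(lambda p:np.hypot(*(w-p).T)-r,w.mean(0),loss="soft_l1");return f.x,np.abs(f.fun).mean()
E
python3 - <<'E'
from cell import bot
from h import *
s=bot.read_state();c=bot.camera("wrist");T=tool(s)@c["T_tool_cam"];im=c["pixels"]
hsv=cv2.cvtColor(im,cv2.COLOR_RGB2HSV);m=hsv[...,1]>70
def rows(r0,r1,u0,u1):
    P=[]
    for v in range(r0,r1):
        u=np.flatnonzero(m[v,u0:u1]);
        if len(u): P+=[[u0+u[0]-.5,v],[u0+u[-1]+.5,v]]
    return np.array(P)
M=rows(133,182,205,312)
print(M[::12]);w=ray(c,M,6,T);print("mat",circ(w,46))
D=rows(205,285,190,325);z=s["ee_pos"][2]+6.5;w=ray(c,D,z,T);print(D[::30])
d=circ(w,32);print("disc",d);print(tool(s)[:3,:3].T@np.r_[d[0]-s["ee_pos"][:2],0])
go(s,*circ(ray(c,M,6,T),46)[0],10,77)
E
```

```text
[[244.5 133. ]
 [232.5 139. ]
 [226.5 145. ]
 [221.5 151. ]
 [217.5 157. ]
 [215.5 163. ]
 [214.5 169. ]
 [214.5 175. ]
 [214.5 181. ]]
mat (array([427.23884258, 248.27245368]), np.float64(0.26881797277932024))
[[212.5 205. ]
 [204.5 220. ]
 [198.5 235. ]
 [193.5 250. ]
 [190.5 265. ]
 [216.5 280. ]]
disc (array([427.45008999, 247.79381199]), np.float64(2.8675252056094793))
[-3.50419858e-01 -1.09915160e+00  5.40210617e-04]
t=4.1 pos [427.4 248.9 174. ] yaw 76.92 gap 63.0 F [ 0.2 -0.5  0.1] -> t [-0.   -0.06 16.4 ] az -0.0014 tilt ax -0.0005 ay -0.0000 j7 0.79
```

```bash
python3 -m pendant '[{"gripper":0.4,"tx":0,"ty":0,"tz":4,"ax":0,"ay":0,"az":0},{"gripper":0.4,"tx":0,"ty":0,"tz":8,"ax":0,"ay":0,"az":0},{"gripper":0.4,"tx":0,"ty":0,"tz":12,"ax":0,"ay":0,"az":0},{"gripper":0.4,"tx":0,"ty":0,"tz":14.5,"ax":0,"ay":0,"az":0},{"gripper":0.4,"tx":0,"ty":0,"tz":15.5,"ax":0,"ay":0,"az":0},{"gripper":0.4,"tx":0,"ty":0,"tz":16.0,"ax":0,"ay":0,"az":0},{"gripper":0.4,"tx":0,"ty":0,"tz":16.2,"ax":0,"ay":0,"az":0},{"gripper":0.4,"tx":0,"ty":0,"tz":16.2,"ax":0,"ay":0,"az":0}]'
```

```text
t: 4.78
ee_pos: [427.5, 249.3, 13.3]
tcp_rot: [0.001, 0.114, 0.994, 0.001]
ft_force: [0.1, 0.2, 1.0]
finger_gap: 63.1
```

```bash
python3 -m pendant '[{"gripper":0.4,"tx":0,"ty":0,"tz":0.1,"ax":0,"ay":0,"az":0},{"gripper":0.4,"tx":0,"ty":0,"tz":0.1,"ax":0,"ay":0,"az":0},{"gripper":0.4,"tx":0,"ty":0,"tz":0.1,"ax":0,"ay":0,"az":0}]';python3 -m pendant '[{"gripper":0.4,"tx":0,"ty":0,"tz":0.1,"ax":0,"ay":0,"az":0},{"gripper":0.4,"tx":0,"ty":0,"tz":0.1,"ax":0,"ay":0,"az":0},{"gripper":0.4,"tx":0,"ty":0,"tz":0.1,"ax":0,"ay":0,"az":0}]'
```

```text
t: 5.03
ee_pos: [427.2, 249.3, 12.7]
tcp_rot: [0.001, 0.114, 0.994, 0.001]
ft_force: [0.5, 0.0, -0.2]
finger_gap: 63.0
t: 5.28
ee_pos: [427.2, 249.2, 11.9]
tcp_rot: [0.001, 0.114, 0.994, 0.001]
ft_force: [-1.2, -0.9, 9.0]
finger_gap: 63.2
```

```bash
python3 -m pendant '[{"gripper":0.6,"tx":0,"ty":0,"tz":-0.1,"ax":0,"ay":0,"az":0},{"gripper":0.9,"tx":0,"ty":0,"tz":-0.1,"ax":0,"ay":0,"az":0},{"gripper":0.9,"tx":0,"ty":0,"tz":-0.1,"ax":0,"ay":0,"az":0},{"gripper":0.9,"tx":0,"ty":0,"tz":-0.1,"ax":0,"ay":0,"az":0},{"gripper":0.9,"tx":0,"ty":0,"tz":-2,"ax":0,"ay":0,"az":0},{"gripper":0.9,"tx":0,"ty":0,"tz":-6,"ax":0,"ay":0,"az":0},{"gripper":0.9,"tx":0,"ty":0,"tz":-10,"ax":0,"ay":0,"az":0},{"gripper":0.9,"tx":0,"ty":0,"tz":-14,"ax":0,"ay":0,"az":0},{"gripper":0.9,"tx":0,"ty":0,"tz":-17,"ax":0,"ay":0,"az":0},{"gripper":0.9,"tx":0,"ty":0,"tz":-17,"ax":0,"ay":0,"az":0}]'
python3 - <<'E'
from cell import bot
from h import *
s=bot.read_state();go(s,485.5,-3.2,190,77)
c=bot.camera("wrist");T=tool(s)@c["T_tool_cam"];np.save("pics/T4.npy",T)
cv2.imwrite("pics/w4.png",cv2.resize(c["pixels"][110:270,170:350][...,::-1],None,fx=4,fy=4,interpolation=2))
E
```

```text
t: 6.12
ee_pos: [429.8, 250.8, 186.6]
tcp_rot: [0.004, 0.114, 0.993, 0.004]
ft_force: [0.7, -0.1, 0.8]
finger_gap: 82.7
t=6.1 pos [429.8 250.8 186.6] yaw 76.93 gap 82.7 F [ 0.7 -0.1  0.8] -> t [-11.17 -23.48  -0.46] az -0.0011 tilt ax 0.0086 ay 0.0073 j7 0.79
```

View pics/w4.png

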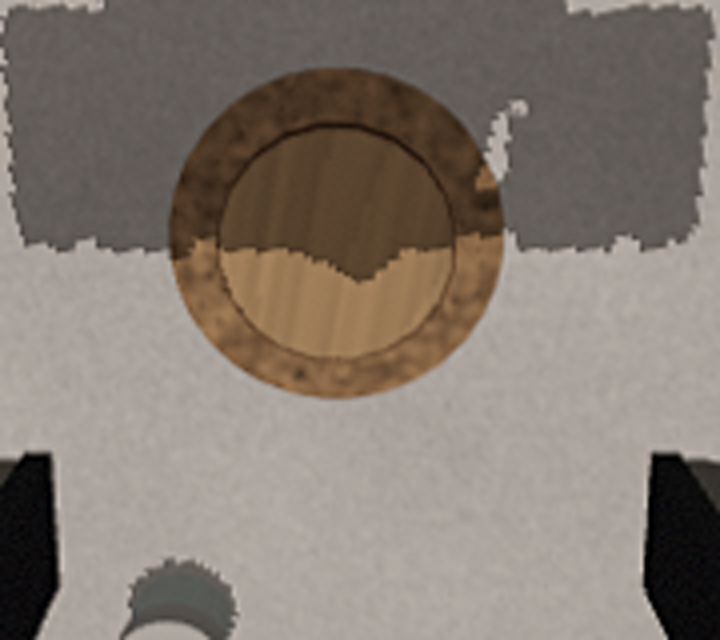

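The disc sits on the mat: crop centre about (337,242), mat (336.5,232.5). I convert that to mm, then go to the ring.

```bash
python3 - <<'E'
from cell import bot
from h import *
c=bot.camera("wrist");T=np.load("pics/T4.npy")
q=lambda x,y:[170+(x+.5)/4-.5,110+(y+.5)/4-.5]
print("mat",ray(c,q(336.5,232.5),6,T),"disc",ray(c,q(337.5,242),18,T))
s=bot.read_state();go(s,485.5,-3.2,190,77)
E
python3 -m pendant '[{"gripper":0.9,"tx":-1.5,"ty":-3,"tz":0,"ax":0,"ay":0,"az":0},{"gripper":0.9,"tx":-3.3,"ty":-7,"tz":0,"ax":0,"ay":0,"az":0},{"gripper":0.9,"tx":-5,"ty":-10.6,"tz":0,"ax":0,"ay":0,"az":0},{"gripper":0.9,"tx":-6.7,"ty":-14.2,"tz":0,"ax":0,"ay":0,"az":0},{"gripper":0.9,"tx":-8.4,"ty":-17.8,"tz":0,"ax":0,"ay":0,"az":0},{"gripper":0.9,"tx":-10,"ty":-21.4,"tz":0,"ax":0,"ay":0,"az":0},{"gripper":0.9,"tx":-11.17,"ty":-23.5,"tz":0,"ax":0,"ay":0,"az":0},{"gripper":0.9,"tx":-11.17,"ty":-23.5,"tz":0,"ax":0,"ay":0,"az":0},{"gripper":0.9,"tx":-11.17,"ty":-23.5,"tz":0,"ax":0,"ay":0,"az":0},{"gripper":0.9,"tx":-11.17,"ty":-23.5,"tz":0,"ax":0,"ay":0,"az":0}]'
python3 -c "
from cell import bot;from h import *
s,p=look(bot,485.5,-3.2,12,save='pics/w5.png');go(s,p[0][0],p[0][1],6,77)"
```

```text
mat [[424.72492898 248.68108404]] disc [[424.86733183 248.93483733]]
t=6.2 pos [426.9 249.1 181.5] yaw 76.95 gap 83.1 F [-0.3 -0.4  0.2] -> t [-11.4  -23.26  -0.88] az -0.0009 tilt ax 0.0021 ay 0.0016 j7 0.79
t: 7.05
ee_pos: [481.2, -4.5, 179.1]
tcp_rot: [-0.001, 0.113, 0.994, -0.0]
ft_force: [0.1, -0.2, 0.2]
finger_gap: 82.7
look uv [260. 180.] box [ 240  157   40   41 1038] c [484.5  -3.7] ang -14.0 rect [484.1  -3.8] [42.1 44. ]
t=7.0 pos [481.2  -4.5 179.1] yaw 77.00 gap 82.7 F [ 0.1 -0.2  0.2] -> t [-0.36  0.16 17.31] az -0.0000 tilt ax -0.0007 ay -0.0029 j7 1.37
```

```bash
python3 -m pendant '[{"gripper":0.9,"tx":-0.36,"ty":0.16,"tz":4,"ax":0,"ay":0,"az":0},{"gripper":0.9,"tx":-0.36,"ty":0.16,"tz":8,"ax":0,"ay":0,"az":0},{"gripper":0.9,"tx":-0.36,"ty":0.16,"tz":12,"ax":0,"ay":0,"az":0},{"gripper":0.8,"tx":-0.36,"ty":0.16,"tz":15,"ax":0,"ay":0,"az":0},{"gripper":0.7,"tx":-0.36,"ty":0.16,"tz":17,"ax":0,"ay":0,"az":0},{"gripper":0.65,"tx":-0.36,"ty":0.16,"tz":17.5,"ax":0,"ay":0,"az":0},{"gripper":0.65,"tx":-0.36,"ty":0.16,"tz":17.5,"ax":0,"ay":0,"az":0},{"gripper":0.65,"tx":-0.36,"ty":0.16,"tz":17.5,"ax":0,"ay":0,"az":0},{"gripper":0.5,"tx":-0.36,"ty":0.16,"tz":17.5,"ax":0,"ay":0,"az":0},{"gripper":0.3,"tx":-0.36,"ty":0.16,"tz":17.5,"ax":0,"ay":0,"az":0}]' 12
python3 -m pendant '[{"gripper":0.3,"tx":0,"ty":0,"tz":0,"ax":0,"ay":0,"az":0},{"gripper":0.3,"tx":0,"ty":0,"tz":0,"ax":0,"ay":0,"az":0},{"gripper":0.3,"tx":0,"ty":0,"tz":0,"ax":0,"ay":0,"az":0},{"gripper":0.3,"tx":0,"ty":0,"tz":0,"ax":0,"ay":0,"az":0}]'
python3 -m pendant '[{"gripper":0.3,"tx":0,"ty":0,"tz":-3,"ax":0,"ay":0,"az":0},{"gripper":0.3,"tx":0,"ty":0,"tz":-7,"ax":0,"ay":0,"az":0},{"gripper":0.3,"tx":0,"ty":0,"tz":-11,"ax":0,"ay":0,"az":0},{"gripper":0.3,"tx":0,"ty":0,"tz":-15,"ax":0,"ay":0,"az":0},{"gripper":0.3,"tx":0,"ty":0,"tz":-17,"ax":0,"ay":0,"az":0},{"gripper":0.3,"tx":0,"ty":0,"tz":-17,"ax":0,"ay":0,"az":0}]'
python3 -c "
from cell import bot;from h import *
s=bot.read_state();go(s,427.3,249,180,77)"
```

```text
t: 7.93
ee_pos: [487.3, -4.2, 7.1]
tcp_rot: [0.001, 0.113, 0.994, 0.0]
ft_force: [-0.5, 0.5, -0.8]
finger_gap: 48.5
t: 8.27
ee_pos: [487.3, -4.4, 6.8]
tcp_rot: [0.001, 0.114, 0.994, 0.0]
ft_force: [0.3, 0.0, 7.0]
finger_gap: 42.8
t: 8.77
ee_pos: [489.3, -4.5, 180.8]
tcp_rot: [0.005, 0.114, 0.993, 0.002]
ft_force: [0.2, -1.3, 0.1]
finger_gap: 43.5
t=8.8 pos [489.3  -4.5 180.8] yaw 76.93 gap 43.5 F [ 0.2 -1.3  0.1] -> t [11.77 23.3   0.06] az -0.0012 tilt ax 0.0041 ay 0.0093 j7 1.38
```

```bash
python3 -m pendant '[{"gripper":0.3,"tx":1.8,"ty":3.5,"tz":0,"ax":0,"ay":0,"az":0},{"gripper":0.3,"tx":3.5,"ty":7,"tz":0,"ax":0,"ay":0,"az":0},{"gripper":0.3,"tx":5.3,"ty":10.5,"tz":0,"ax":0,"ay":0,"az":0},{"gripper":0.3,"tx":7,"ty":14,"tz":0,"ax":0,"ay":0,"az":0},{"gripper":0.3,"tx":8.8,"ty":17.5,"tz":0,"ax":0,"ay":0,"az":0},{"gripper":0.3,"tx":10.6,"ty":21,"tz":0,"ax":0,"ay":0,"az":0},{"gripper":0.3,"tx":11.7,"ty":23.2,"tz":0,"ax":0,"ay":0,"az":0},{"gripper":0.3,"tx":11.7,"ty":23.2,"tz":0,"ax":0,"ay":0,"az":0},{"gripper":0.3,"tx":11.7,"ty":23.2,"tz":0,"ax":0,"ay":0,"az":0},{"gripper":0.3,"tx":11.7,"ty":23.2,"tz":0,"ax":0,"ay":0,"az":0}]'
python3 - <<'E'
from cell import bot
from h import *
s=bot.read_state();go(s,427,249,24,77)
c=bot.camera("wrist");T=tool(s)@c["T_tool_cam"];np.savez("pics/T6.npz",T=T,p=s["ee_pos"])
cv2.imwrite("pics/w6.png",cv2.resize(c["pixels"][120:300,170:350][...,::-1],None,fx=3.3333,fy=3.33333,interpolation=2))
E
```

```text
t: 9.6
ee_pos: [424.4, 246.6, 174.9]
tcp_rot: [-0.0, 0.114, 0.993, -0.001]
ft_force: [0.1, 0.0, -0.5]
finger_gap: 43.3
t=9.6 pos [424.4 246.6 174.9] yaw 76.90 gap 43.3 F [ 0.1  0.  -0.5] -> t [-0.21  0.32 15.09] az -0.0017 tilt ax -0.0015 ay -0.0006 j7 0.80
```

View pics/w6.png

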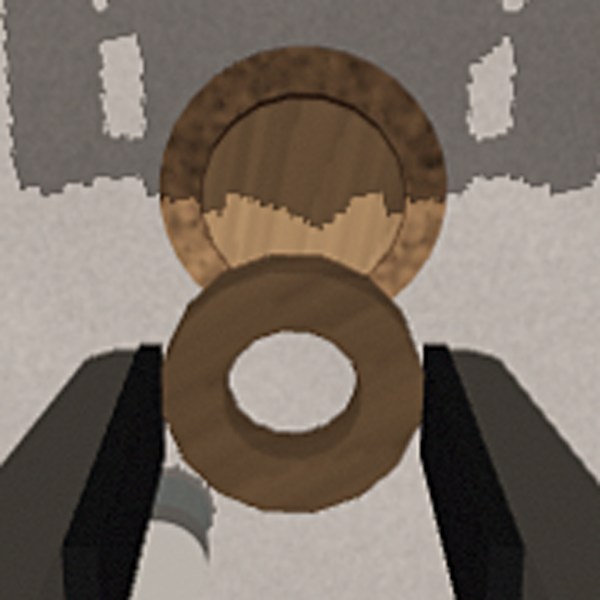

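```bash
python3 - <<'E'
from cell import bot
from h import *
c=bot.camera("wrist");d=np.load("pics/T6.npz");T=d["T"];p=d["p"]
k=180/600
q=lambda x,y:[170+(x+.5)*k-.5,120+(y+.5)*k-.5]
z=p[2]+5.5
r=ray(c,q(293,393),z,T)[0];print("width",ray(c,q(163,393),z,T)-ray(c,q(423,393),z,T))
w=ray(c,q(304,195.5),18,T)[0]
print("ring",r,"disc",w,"ring-tcp in tool",tool(bot.read_state())[:3,:3].T@np.r_[r-p[:2],0])
s=bot.read_state();go(s,*(s["ee_pos"][:2]+w-r),24,77)
E
```

```text
width [[ -9.58760003 -41.23457192]]
ring [420.20015618 246.64502936] disc [425.36587512 248.86370682] ring-tcp in tool [ 4.09325806e+00 -8.90583158e-01  1.58213647e-03]
t=9.7 pos [424.9 246.1 175.2] yaw 76.79 gap 43.2 F [ 0.   0.3 -1.3] -> t [-0.46  0.35 15.12] az -0.0036 tilt ax -0.0009 ay -0.0002 j7 0.80
```

```bash
python3 -m pendant '[{"gripper":0.3,"tx":-0.44,"ty":0.28,"tz":4,"ax":0,"ay":0,"az":0},{"gripper":0.3,"tx":-0.44,"ty":0.28,"tz":8,"ax":0,"ay":0,"az":0},{"gripper":0.3,"tx":-0.44,"ty":0.28,"tz":11,"ax":0,"ay":0,"az":0},{"gripper":0.3,"tx":-0.44,"ty":0.28,"tz":13.5,"ax":0,"ay":0,"az":0},{"gripper":0.3,"tx":-0.44,"ty":0.28,"tz":14.2,"ax":0,"ay":0,"az":0},{"gripper":0.3,"tx":-0.44,"ty":0.28,"tz":14.4,"ax":0,"ay":0,"az":0},{"gripper":0.3,"tx":-0.44,"ty":0.28,"tz":14.4,"ax":0,"ay":0,"az":0},{"gripper":0.3,"tx":-0.44,"ty":0.28,"tz":14.4,"ax":0,"ay":0,"az":0}]'
python3 -c "
from cell import bot;from h import *
s=bot.read_state();x=np.array([424.65,246.35])+[-.974*-4.4+.226*2.8,.226*-4.4+.974*2.8];go(s,*x,24.5,77)"
```

```text
t: 10.37
ee_pos: [430.7, 249.7, 33.0]
tcp_rot: [0.001, 0.114, 0.993, 0.001]
ft_force: [0.1, -0.1, -0.0]
finger_gap: 43.5
t=10.4 pos [430.7 249.7  33. ] yaw 76.89 gap 43.5 F [ 0.1 -0.1 -0. ] -> t [ 0.08 -0.19  0.85] az -0.0019 tilt ax 0.0018 ay 0.0018 j7 0.86
```

```bash
python3 -m pendant '[{"gripper":0.3,"tx":0.06,"ty":-0.12,"tz":0.3,"ax":0,"ay":0,"az":0},{"gripper":0.3,"tx":0.06,"ty":-0.12,"tz":0.4,"ax":0,"ay":0,"az":0},{"gripper":0.3,"tx":0.06,"ty":-0.12,"tz":0.5,"ax":0,"ay":0,"az":0},{"gripper":0.3,"tx":0.06,"ty":-0.12,"tz":0.5,"ax":0,"ay":0,"az":0},{"gripper":0.3,"tx":0.06,"ty":-0.12,"tz":0.5,"ax":0,"ay":0,"az":0}]'
python3 -c "
from cell import bot;from h import *
s=bot.read_state();x=np.array([424.65,246.35])+[-.974*-4.4+.226*2.8,.226*-4.4+.974*2.8];go(s,*x,24.5,77)"
```

```text
t: 10.78
ee_pos: [428.7, 248.7, 26.9]
tcp_rot: [0.0, 0.114, 0.994, 0.0]
ft_force: [0.4, 0.5, -0.5]
finger_gap: 43.3
t=10.8 pos [428.7 248.7  26.9] yaw 76.96 gap 43.3 F [ 0.4  0.5 -0.5] -> t [-0.09 -0.04  0.24] az -0.0007 tilt ax 0.0004 ay 0.0003 j7 0.86
```

```bash
python3 -m pendant '[{"gripper":0.3,"tx":-0.06,"ty":0,"tz":0.1,"ax":0,"ay":0,"az":0},{"gripper":0.3,"tx":-0.06,"ty":0,"tz":0.15,"ax":0,"ay":0,"az":0},{"gripper":0.3,"tx":-0.06,"ty":0,"tz":0.15,"ax":0,"ay":0,"az":0},{"gripper":0.3,"tx":-0.06,"ty":0,"tz":0.15,"ax":0,"ay":0,"az":0}]'
python3 -m pendant '[{"gripper":0.3,"tx":0,"ty":0,"tz":0.06,"ax":0,"ay":0,"az":0},{"gripper":0.3,"tx":0,"ty":0,"tz":0.06,"ax":0,"ay":0,"az":0},{"gripper":0.3,"tx":0,"ty":0,"tz":0.06,"ax":0,"ay":0,"az":0}]'
```

```text
t: 11.12
ee_pos: [429.2, 248.3, 25.0]
tcp_rot: [-0.0, 0.114, 0.994, -0.0]
ft_force: [-0.2, 0.3, 0.0]
finger_gap: 43.1
t: 11.37
ee_pos: [429.3, 248.4, 24.9]
tcp_rot: [-0.0, 0.114, 0.994, 0.0]
ft_force: [-1.1, -0.6, 5.2]
finger_gap: 43.2
```

Contact; release, rise, look.

```bash
python3 -m pendant '[{"gripper":0.5,"tx":0,"ty":0,"tz":-0.05,"ax":0,"ay":0,"az":0},{"gripper":0.7,"tx":0,"ty":0,"tz":-0.05,"ax":0,"ay":0,"az":0},{"gripper":0.8,"tx":0,"ty":0,"tz":-0.05,"ax":0,"ay":0,"az":0},{"gripper":1,"tx":0,"ty":0,"tz":-0.5,"ax":0,"ay":0,"az":0},{"gripper":1,"tx":0,"ty":0,"tz":-4,"ax":0,"ay":0,"az":0},{"gripper":1,"tx":0,"ty":0,"tz":-8,"ax":0,"ay":0,"az":0},{"gripper":1,"tx":0,"ty":0,"tz":-12,"ax":0,"ay":0,"az":0},{"gripper":1,"tx":0,"ty":0,"tz":-16,"ax":0,"ay":0,"az":0},{"gripper":1,"tx":0,"ty":0,"tz":-18,"ax":0,"ay":0,"az":0},{"gripper":1,"tx":0,"ty":0,"tz":-18,"ax":0,"ay":0,"az":0}]'
python3 -m pendant '[{"gripper":1,"tx":0,"ty":0,"tz":0,"ax":0,"ay":0,"az":0},{"gripper":1,"tx":0,"ty":0,"tz":0,"ax":0,"ay":0,"az":0},{"gripper":1,"tx":0,"ty":0,"tz":0,"ax":0,"ay":0,"az":0},{"gripper":1,"tx":0,"ty":0,"tz":0,"ax":0,"ay":0,"az":0}]'
python3 - <<'E'
from cell import bot
from h import *
s=bot.read_state();go(s,440.2,-238,180,-66+90)
c=bot.camera("wrist");T=tool(s)@c["T_tool_cam"];np.savez("pics/T7.npz",T=T,p=s["ee_pos"])
cv2.imwrite("pics/w7.png",cv2.resize(c["pixels"][120:260,190:330][...,::-1],None,fx=4,fy=4,interpolation=2))
E
```

```text
t: 12.2
ee_pos: [431.8, 250.0, 209.8]
tcp_rot: [0.004, 0.114, 0.993, 0.003]
ft_force: [0.3, -0.0, -0.5]
finger_gap: 92.2
t: 12.53
ee_pos: [428.4, 247.8, 202.9]
tcp_rot: [-0.001, 0.114, 0.994, -0.001]
ft_force: [-0.1, -0.3, -0.5]
finger_gap: 91.4
t=12.5 pos [428.4 247.8 202.9] yaw 76.95 gap 91.4 F [-0.1 -0.3 -0.5] -> t [-12.13 -47.05   2.39] az 0.9241 tilt ax -0.0025 ay -0.0020 j7 0.80
```

View pics/w7.png

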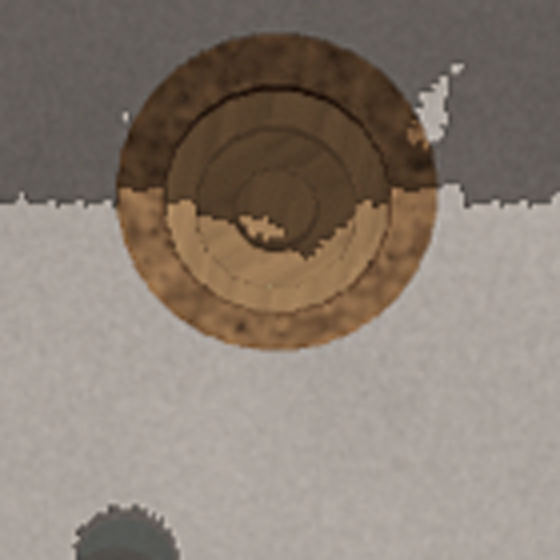

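```bash
python3 - <<'E'
from cell import bot
from h import *
c=bot.camera("wrist");T=np.load("pics/T7.npz")["T"]
q=lambda x,y:[190+(x+.5)/4-.5,120+(y+.5)/4-.5]
print("mat",ray(c,q(277.5,191),6,T),"disc",ray(c,q(278,201),18,T),"ring",ray(c,q(277,207),30,T))
go(bot.read_state(),440.2,-238,180,-66+90)
E
```

```text
mat [[425.22795585 249.04493313]] disc [[425.70696503 249.04016103]] ring [[424.85786756 248.92136286]]
t=12.6 pos [428.7 248.  203.3] yaw 76.94 gap 91.8 F [-0.4  0.1 -0.7] -> t [-12.1  -47.08   2.4 ] az 0.9241 tilt ax -0.0019 ay -0.0014 j7 0.80
```

```bash
python3 -m pendant '[{"gripper":1,"tx":-0.8,"ty":-3,"tz":0,"ax":0,"ay":0,"az":0.06},{"gripper":1,"tx":-1.8,"ty":-7,"tz":0,"ax":0,"ay":0,"az":0.14},{"gripper":1,"tx":-2.8,"ty":-11,"tz":0.4,"ax":0,"ay":0,"az":0.22},{"gripper":1,"tx":-3.9,"ty":-15,"tz":0.8,"ax":0,"ay":0,"az":0.3},{"gripper":1,"tx":-4.9,"ty":-19,"tz":1,"ax":0,"ay":0,"az":0.38},{"gripper":1,"tx":-5.9,"ty":-23,"tz":1.2,"ax":0,"ay":0,"az":0.46},{"gripper":1,"tx":-6.9,"ty":-27,"tz":1.4,"ax":0,"ay":0,"az":0.54},{"gripper":1,"tx":-8,"ty":-31,"tz":1.6,"ax":0,"ay":0,"az":0.62},{"gripper":1,"tx":-9,"ty":-35,"tz":1.8,"ax":0,"ay":0,"az":0.7},{"gripper":1,"tx":-10,"ty":-39,"tz":2,"ax":0,"ay":0,"az":0.78}]'
python3 -c "
from cell import bot;from h import *
go(bot.read_state(),440.2,-238,180,-66+90)"
```

```text
t: 13.47
ee_pos: [438.0, -156.1, 184.2]
tcp_rot: [-0.0, 0.485, 0.875, -0.0]
ft_force: [0.8, 0.7, -0.0]
finger_gap: 91.9
t=13.5 pos [ 438.  -156.1  184.2] yaw 32.04 gap 91.9 F [ 0.8  0.7 -0. ] -> t [-7.06 -4.16  0.42] az 0.1403 tilt ax -0.0001 ay -0.0001 j7 0.98
```

```bash
python3 -m pendant '[{"gripper":1,"tx":-3.5,"ty":-2.1,"tz":0.2,"ax":0,"ay":0,"az":0.07},{"gripper":1,"tx":-6,"ty":-3.6,"tz":0.3,"ax":0,"ay":0,"az":0.14},{"gripper":1,"tx":-7.06,"ty":-4.16,"tz":0.3,"ax":0,"ay":0,"az":0.14},{"gripper":1,"tx":-7.06,"ty":-4.16,"tz":0.3,"ax":0,"ay":0,"az":0.14},{"gripper":1,"tx":-7.06,"ty":-4.16,"tz":0.3,"ax":0,"ay":0,"az":0.14},{"gripper":1,"tx":-7.06,"ty":-4.16,"tz":0.3,"ax":0,"ay":0,"az":0.14},{"gripper":1,"tx":-7.06,"ty":-4.16,"tz":0.3,"ax":0,"ay":0,"az":0.14}]'
python3 -c "
from cell import bot;from h import *
s,p=look(bot,440.2,-238,12,save='pics/w8.png');go(s,p[0][0],p[0][1],6,p[1]+90);go(s,p[2][0],p[2][1],6,p[1]+90)"
```

```text
t: 14.05
ee_pos: [441.2, -234.3, 181.2]
tcp_rot: [-0.0, 0.542, 0.84, 0.0]
ft_force: [-0.1, -0.1, -0.5]
finger_gap: 91.9
look uv [256. 177.] box [ 226  124   57  102 4379] c [ 438.8 -239.7] ang -64.4 rect [ 438.5 -239.5] [ 60.3 111.6]
t=14.1 pos [ 441.2 -234.3  181.2] yaw 24.38 gap 91.9 F [-0.1 -0.1 -0.5] -> t [-0.41 -0.44 17.52] az -0.0213 tilt ax -0.0000 ay -0.0011 j7 1.06
t=14.1 pos [ 441.2 -234.3  181.2] yaw 24.38 gap 91.9 F [-0.1 -0.1 -0.5] -> t [-0.38 -0.45 17.52] az -0.0213 tilt ax -0.0000 ay -0.0011 j7 1.06
```

```bash
python3 -m pendant '[{"gripper":1,"tx":-0.4,"ty":-0.44,"tz":3,"ax":0,"ay":0,"az":-0.015},{"gripper":1,"tx":-0.4,"ty":-0.44,"tz":7,"ax":0,"ay":0,"az":-0.015},{"gripper":1,"tx":-0.4,"ty":-0.44,"tz":11,"ax":0,"ay":0,"az":-0.015},{"gripper":1,"tx":-0.4,"ty":-0.44,"tz":14,"ax":0,"ay":0,"az":-0.015},{"gripper":1,"tx":-0.4,"ty":-0.44,"tz":15,"ax":0,"ay":0,"az":-0.015},{"gripper":1,"tx":-0.4,"ty":-0.44,"tz":15,"ax":0,"ay":0,"az":-0.015},{"gripper":1,"tx":-0.4,"ty":-0.44,"tz":15,"ax":0,"ay":0,"az":-0.015},{"gripper":1,"tx":-0.4,"ty":-0.44,"tz":15,"ax":0,"ay":0,"az":-0.015}]'
python3 -c "
from cell import bot;from h import *
go(bot.read_state(),438.8,-239.6,6,25)"
```

```text
t: 14.77
ee_pos: [440.1, -242.0, 33.3]
tcp_rot: [0.002, 0.536, 0.844, 0.0]
ft_force: [0.0, -0.5, -0.6]
finger_gap: 92.0
t=14.8 pos [ 440.1 -242.    33.3] yaw 25.11 gap 92.0 F [ 0.  -0.5 -0.6] -> t [ 0.28 -0.02  2.73] az 0.0020 tilt ax 0.0023 ay 0.0022 j7 1.28
```

```bash
python3 -m pendant '[{"gripper":1,"tx":0.15,"ty":0,"tz":1.5,"ax":0,"ay":0,"az":0},{"gripper":1,"tx":0.15,"ty":0,"tz":2.3,"ax":0,"ay":0,"az":0},{"gripper":1,"tx":0.15,"ty":0,"tz":2.6,"ax":0,"ay":0,"az":0},{"gripper":1,"tx":0.15,"ty":0,"tz":2.6,"ax":0,"ay":0,"az":0},{"gripper":1,"tx":0.15,"ty":0,"tz":2.6,"ax":0,"ay":0,"az":0}]'
python3 -m pendant '[{"gripper":0.6,"tx":0,"ty":0,"tz":0,"ax":0,"ay":0,"az":0},{"gripper":0.4,"tx":0,"ty":0,"tz":0,"ax":0,"ay":0,"az":0},{"gripper":0.4,"tx":0,"ty":0,"tz":0,"ax":0,"ay":0,"az":0},{"gripper":0.4,"tx":0,"ty":0,"tz":0,"ax":0,"ay":0,"az":0},{"gripper":0.4,"tx":0,"ty":0,"tz":0,"ax":0,"ay":0,"az":0},{"gripper":0.4,"tx":0,"ty":0,"tz":0,"ax":0,"ay":0,"az":0}]' 20
python3 -c "
from cell import bot;from h import *
go(bot.read_state(),438.8,-239.6,6,25)"
python3 -m pendant '[{"gripper":0.4,"tx":0,"ty":0,"tz":-2,"ax":0,"ay":0,"az":0},{"gripper":0.4,"tx":0,"ty":0,"tz":-5,"ax":0,"ay":0,"az":0},{"gripper":0.4,"tx":0,"ty":0,"tz":-9,"ax":0,"ay":0,"az":0},{"gripper":0.4,"tx":0,"ty":0,"tz":-13,"ax":0,"ay":0,"az":0},{"gripper":0.4,"tx":0,"ty":0,"tz":-16,"ax":0,"ay":0,"az":0},{"gripper":0.4,"tx":0,"ty":0,"tz":-17,"ax":0,"ay":0,"az":0},{"gripper":0.4,"tx":0,"ty":0,"tz":-17,"ax":0,"ay":0,"az":0},{"gripper":0.4,"tx":0,"ty":0,"tz":-17,"ax":0,"ay":0,"az":0},{"gripper":0.4,"tx":0,"ty":0,"tz":-17,"ax":0,"ay":0,"az":0}]'
python3 -c "
from cell import bot;from h import *
go(bot.read_state(),643,-90,180,48.7)"
```

```text
t: 15.18
ee_pos: [438.4, -240.4, 6.1]
tcp_rot: [0.0, 0.537, 0.844, 0.0]
ft_force: [0.0, 0.4, 0.3]
finger_gap: 91.7
t: 15.68
ee_pos: [438.2, -240.2, 5.6]
tcp_rot: [0.0, 0.537, 0.844, 0.0]
ft_force: [-0.1, 0.4, 1.4]
finger_gap: 59.6
t=15.7 pos [ 438.2 -240.2    5.6] yaw 25.09 gap 59.6 F [-0.1  0.4  1.4] -> t [ 0.03  0.08 -0.04] az 0.0017 tilt ax 0.0003 ay 0.0002 j7 1.31
t: 16.43
ee_pos: [436.9, -239.4, 173.7]
tcp_rot: [-0.002, 0.536, 0.844, -0.0]
ft_force: [-0.3, 0.1, -1.3]
finger_gap: 59.2
t=16.4 pos [ 436.9 -239.4  173.7] yaw 25.11 gap 59.2 F [-0.3  0.1 -1.3] -> t [ 4.78 25.   -0.67] az -0.4117 tilt ax -0.0023 ay -0.0022 j7 1.10
```

```bash
python3 -c "
from cell import bot;from h import *
go(bot.read_state(),701.7,-143.6,175,48.7)"
```

```text
t=16.4 pos [ 436.9 -239.4  173.7] yaw 25.11 gap 59.2 F [-0.3  0.1 -1.3] -> t [-2.56 28.04 -0.19] az -0.4117 tilt ax -0.0023 ay -0.0022 j7 1.10
```

```bash
python3 -m pendant '[{"gripper":0.4,"tx":-0.3,"ty":3,"tz":0,"ax":0,"ay":0,"az":-0.06},{"gripper":0.4,"tx":-0.6,"ty":7,"tz":0,"ax":0,"ay":0,"az":-0.12},{"gripper":0.4,"tx":-1,"ty":11,"tz":0,"ax":0,"ay":0,"az":-0.18},{"gripper":0.4,"tx":-1.4,"ty":15,"tz":0,"ax":0,"ay":0,"az":-0.24},{"gripper":0.4,"tx":-1.8,"ty":19,"tz":0,"ax":0,"ay":0,"az":-0.3},{"gripper":0.4,"tx":-2.2,"ty":23,"tz":0,"ax":0,"ay":0,"az":-0.36},{"gripper":0.4,"tx":-2.5,"ty":26.5,"tz":0,"ax":0,"ay":0,"az":-0.412},{"gripper":0.4,"tx":-2.56,"ty":28,"tz":0,"ax":0,"ay":0,"az":-0.412},{"gripper":0.4,"tx":-2.56,"ty":28,"tz":0,"ax":0,"ay":0,"az":-0.412},{"gripper":0.4,"tx":-2.56,"ty":28,"tz":0,"ax":0,"ay":0,"az":-0.412}]'
python3 -m pendant '[{"gripper":0.4,"tx":0,"ty":0,"tz":0,"ax":0,"ay":0,"az":0},{"gripper":0.4,"tx":0,"ty":0,"tz":0,"ax":0,"ay":0,"az":0},{"gripper":0.4,"tx":0,"ty":0,"tz":0,"ax":0,"ay":0,"az":0},{"gripper":0.4,"tx":0,"ty":0,"tz":0,"ax":0,"ay":0,"az":0}]'
python3 -c "
from cell import bot;from h import *
for i in range(2): s,p=look(bot,642,-90.5,6,save='pics/w9.png');go(s,p[0][0],p[0][1],12,p[1]+90);go(s,p[2][0],p[2][1],12,p[1]+90)"
```

```text
t: 17.27
ee_pos: [701.1, -144.4, 171.9]
tcp_rot: [-0.003, 0.352, 0.936, -0.001]
ft_force: [-0.7, -1.0, -1.0]
finger_gap: 59.9
t: 17.6
ee_pos: [701.8, -145.3, 175.9]
tcp_rot: [0.0, 0.353, 0.936, 0.0]
ft_force: [0.1, -1.2, -0.4]
finger_gap: 59.4
look uv [260.  95.] box [  53  169   62   34 1364] c [ 586.6 -295.3] ang 33.1 rect [ 586.6 -295.3] [32.1 66.1]
t=17.6 pos [ 701.8 -145.3  175.9] yaw 48.62 gap 59.4 F [ 0.1 -1.2 -0.4] -> t [ -1.28 -18.87  16.38] az -1.2994 tilt ax 0.0002 ay 0.0000 j7 1.23
t=17.6 pos [ 701.8 -145.3  175.9] yaw 48.62 gap 59.4 F [ 0.1 -1.2 -0.4] -> t [ -1.27 -18.87  16.38] az -1.2994 tilt ax 0.0002 ay 0.0000 j7 1.23
look uv [260.  95.] box [  52  169   62   34 1366] c [ 586.6 -295.3] ang 33.2 rect [ 585.9 -295.5] [32.5 66.1]
t=17.6 pos [ 702.  -145.1  175.9] yaw 48.64 gap 59.7 F [ 0.2  0.1 -0.7] -> t [ -1.26 -18.91  16.39] az -1.3013 tilt ax 0.0004 ay 0.0002 j7 1.23
t=17.6 pos [ 702.  -145.1  175.9] yaw 48.64 gap 59.7 F [ 0.2  0.1 -0.7] -> t [ -1.22 -18.97  16.39] az -1.3013 tilt ax 0.0004 ay 0.0002 j7 1.23
```

View pics/w9.png

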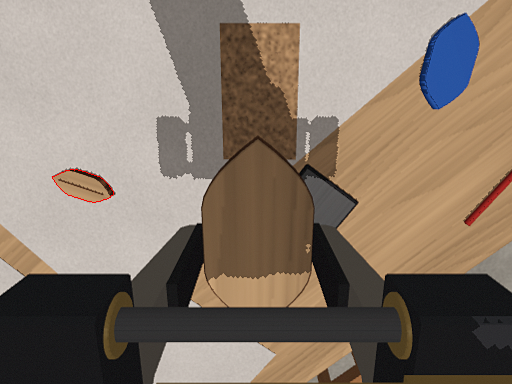

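```bash
python3 - <<'E'
from cell import bot
from h import *
s=bot.read_state();c=bot.camera("wrist");T=tool(s)@c["T_tool_cam"];im=c["pixels"]
m=cv2.cvtColor(im,cv2.COLOR_RGB2HSV)[...,1]>70
L=[];Rr=[]
for v in range(32,110):
    u=np.flatnonzero(m[v,205:310]);L.append([205+u[0]-.5,v]);Rr.append([205+u[-1]+.5,v])
top=[[u,np.flatnonzero(m[5:100,u])[0]+4.5] for u in range(226,294)]
bot_=[[u,np.flatnonzero(~m[100:185,u])[0]+99.5] for u in range(226,234)]
w=[ray(c,a,6,T) for a in(L,Rr,top,bot_)]
ax=[]
for a in w[:2]:
    v=cv2.fitLine(a.astype(np.float32),cv2.DIST_HUBER,0,.01,.01).ravel();ax.append(np.degrees(np.arctan(v[1]/v[0])))
print("axis",ax);th=np.radians(np.mean(ax));e=np.array([np.cos(th),np.sin(th)]);n=np.array([-e[1],e[0]])
med=[np.median(a@n) for a in w[:2]];t=np.median(w[2]@e);b=np.median(w[3]@e)
print("width",med,"ends",t,b,t-b,bot_)
ctr=n*np.mean(med)+e*(t-np.sign(t-b)*65);print("ctr",ctr)
go(s,*ctr,175,np.mean(ax)+90)
# leaf tip in hand
tip=ray(c,[258,138],s["ee_pos"][2]+6.4,T)[0];print("tip in tool",tool(s)[:3,:3].T@np.r_[tip-s["ee_pos"][:2],0])
E
```

```text
Traceback (most recent call last):
IndexError: index 0 is out of bounds for axis 0 with size 0
```

```bash
python3 - <<'E'
from cell import bot
from h import *
s=bot.read_state();c=bot.camera("wrist");T=tool(s)@c["T_tool_cam"];im=c["pixels"]
m=cv2.cvtColor(im,cv2.COLOR_RGB2HSV)[...,1]>70
L=[];Rr=[]
for v in range(32,110):
    u=np.flatnonzero(m[v,205:310]);L.append([205+u[0]-.5,v]);Rr.append([205+u[-1]+.5,v])
f=lambda u:np.flatnonzero(~m[100:185,u])
top=[[u,np.flatnonzero(m[5:100,u])[0]+4.5] for u in range(226,294)]
bo=[[u,f(u)[0]+99.5] for u in range(224,234) if len(f(u))]
w=[ray(c,a,6,T) for a in(L,Rr,top)]
ax=[]
for a in w[:2]:
    v=cv2.fitLine(a.astype(np.float32),cv2.DIST_HUBER,0,.01,.01).ravel();ax.append(np.degrees(np.arctan(v[1]/v[0])))
print("axis",ax);th=np.radians(np.mean(ax));e=np.array([np.cos(th),np.sin(th)]);n=np.array([-e[1],e[0]])
med=[np.median(a@n) for a in w[:2]];t=np.median(w[2]@e)
print("width",med,"bo",bo, [t-x for x in (ray(c,bo,6,T)@e if bo else [])])
ctr=n*np.mean(med)+e*(t+65);print("ctr",ctr,n*np.mean(med)+e*(t-65))
if 1:
    k=min([ctr,n*np.mean(med)+e*(t-65)],key=lambda p:np.hypot(*(p-[642,-90])));go(s,*k,175,np.mean(ax)+90)
tip=ray(c,[258,138],s["ee_pos"][2]+6.4,T)[0];print("tip in tool",tool(s)[:3,:3].T@np.r_[tip-s["ee_pos"][:2],0])
E
```

```text
axis [np.float32(-41.514896), np.float32(-41.42854)]
width [np.float64(318.9684411682266), np.float64(394.6932705937919)] bo [[224, np.float64(158.5)], [225, np.float64(158.5)], [226, np.float64(158.5)], [227, np.float64(158.5)], [228, np.float64(158.5)]] [np.float64(-129.48559723287576), np.float64(-129.48326045581268), np.float64(-129.48092366370065), np.float64(-129.47858685653944), np.float64(-129.4762500343288)]
ctr [641.26617443 -90.55038564] [543.85942113  -4.45784919]
t=17.8 pos [ 702.3 -144.7  175.9] yaw 48.68 gap 59.6 F [-0.8 -0.4 -0.2] -> t [8.16 0.04 0.09] az 0.0026 tilt ax 0.0005 ay 0.0003 j7 1.23
tip in tool [ 5.72800570e+01 -8.28318807e-01 -1.58752486e-02]
```

```bash
python3 -m pendant '[{"gripper":0.4,"tx":3,"ty":0.04,"tz":0,"ax":0,"ay":0,"az":0},{"gripper":0.4,"tx":6,"ty":0.04,"tz":1,"ax":0,"ay":0,"az":0},{"gripper":0.4,"tx":8.06,"ty":0.04,"tz":4,"ax":0,"ay":0,"az":0},{"gripper":0.4,"tx":8.06,"ty":0.04,"tz":8,"ax":0,"ay":0,"az":0},{"gripper":0.4,"tx":8.06,"ty":0.04,"tz":12,"ax":0,"ay":0,"az":0},{"gripper":0.4,"tx":8.06,"ty":0.04,"tz":14,"ax":0,"ay":0,"az":0},{"gripper":0.4,"tx":8.06,"ty":0.04,"tz":14.5,"ax":0,"ay":0,"az":0},{"gripper":0.4,"tx":8.06,"ty":0.04,"tz":14.5,"ax":0,"ay":0,"az":0},{"gripper":0.4,"tx":8.06,"ty":0.04,"tz":14.5,"ax":0,"ay":0,"az":0},{"gripper":0.4,"tx":8.06,"ty":0.04,"tz":14.5,"ax":0,"ay":0,"az":0}]'
python3 -c "
from cell import bot;from h import *
go(bot.read_state(),641.3+.75,-90.5-.66,11.6,48.53)"
```

```text
t: 18.63
ee_pos: [643.9, -91.6, 32.7]
tcp_rot: [0.002, 0.353, 0.936, 0.0]
ft_force: [0.6, 0.3, -0.3]
finger_gap: 59.7
t=18.6 pos [643.9 -91.6  32.7] yaw 48.68 gap 59.7 F [ 0.6  0.3 -0.3] -> t [ 0.17 -0.09  2.11] az 0.0027 tilt ax 0.0022 ay 0.0030 j7 1.23
```

```bash
python3 -m pendant '[{"gripper":0.4,"tx":0.08,"ty":-0.05,"tz":1,"ax":0,"ay":0,"az":0.002},{"gripper":0.4,"tx":0.08,"ty":-0.05,"tz":1.6,"ax":0,"ay":0,"az":0.002},{"gripper":0.4,"tx":0.08,"ty":-0.05,"tz":1.7,"ax":0,"ay":0,"az":0.002},{"gripper":0.4,"tx":0.08,"ty":-0.05,"tz":1.7,"ax":0,"ay":0,"az":0.002},{"gripper":0.4,"tx":0.08,"ty":-0.05,"tz":1.7,"ax":0,"ay":0,"az":0.002},{"gripper":0.4,"tx":0.08,"ty":-0.05,"tz":1.7,"ax":0,"ay":0,"az":0.002}]'
python3 -c "
from cell import bot;from h import *
go(bot.read_state(),641.3+.75,-90.5-.66,11.6,48.53)"
```

```text
t: 19.13
ee_pos: [641.4, -91.0, 13.7]
tcp_rot: [0.0, 0.354, 0.935, 0.0]
ft_force: [0.8, -0.1, -0.7]
finger_gap: 59.5
t=19.1 pos [641.4 -91.   13.7] yaw 48.58 gap 59.5 F [ 0.8 -0.1 -0.7] -> t [-0.05  0.03  0.21] az 0.0009 tilt ax 0.0002 ay 0.0003 j7 1.24
```

```bash
python3 -m pendant '[{"gripper":0.4,"tx":-0.04,"ty":0.02,"tz":0.15,"ax":0,"ay":0,"az":0},{"gripper":0.4,"tx":-0.04,"ty":0.02,"tz":0.2,"ax":0,"ay":0,"az":0},{"gripper":0.4,"tx":-0.04,"ty":0.02,"tz":0.22,"ax":0,"ay":0,"az":0},{"gripper":0.4,"tx":-0.04,"ty":0.02,"tz":0.25,"ax":0,"ay":0,"az":0},{"gripper":0.4,"tx":-0.04,"ty":0.02,"tz":0.25,"ax":0,"ay":0,"az":0}]'
python3 -c "
from cell import bot;from h import *
go(bot.read_state(),641.3+.75,-90.5-.66,11.6,48.53)"
```

```text
t: 19.55
ee_pos: [641.9, -91.1, 11.7]
tcp_rot: [0.0, 0.354, 0.935, 0.0]
ft_force: [-2.2, 0.6, 5.2]
finger_gap: 59.5
t=19.6 pos [641.9 -91.1  11.7] yaw 48.58 gap 59.5 F [-2.2  0.6  5.2] -> t [-0.01  0.    0.01] az 0.0009 tilt ax 0.0005 ay 0.0002 j7 1.24
```

```bash
python3 -m pendant '[{"gripper":0.7,"tx":0,"ty":0,"tz":0,"ax":0,"ay":0,"az":0},{"gripper":0.9,"tx":0,"ty":0,"tz":-0.1,"ax":0,"ay":0,"az":0},{"gripper":0.9,"tx":0,"ty":0,"tz":-0.1,"ax":0,"ay":0,"az":0},{"gripper":0.9,"tx":0,"ty":0,"tz":-2,"ax":0,"ay":0,"az":0},{"gripper":0.9,"tx":0,"ty":0,"tz":-6,"ax":0,"ay":0,"az":0},{"gripper":0.9,"tx":0,"ty":0,"tz":-10,"ax":0,"ay":0,"az":0},{"gripper":0.9,"tx":0,"ty":0,"tz":-14,"ax":0,"ay":0,"az":0},{"gripper":0.9,"tx":0,"ty":0,"tz":-18,"ax":0,"ay":0,"az":0},{"gripper":0.9,"tx":0,"ty":0,"tz":-18,"ax":0,"ay":0,"az":0},{"gripper":0.9,"tx":0,"ty":0,"tz":-18,"ax":0,"ay":0,"az":0}]'
python3 -m pendant '[{"gripper":0.9,"tx":0,"ty":0,"tz":0,"ax":0,"ay":0,"az":0},{"gripper":0.9,"tx":0,"ty":0,"tz":0,"ax":0,"ay":0,"az":0},{"gripper":0.9,"tx":0,"ty":0,"tz":0,"ax":0,"ay":0,"az":0}]'
python3 - <<'E'
from cell import bot
from h import *
s=bot.read_state();go(s,616,97.5,185,23.2+90)
c=bot.camera("wrist");T=tool(s)@c["T_tool_cam"];np.savez("pics/T10.npz",T=T,p=s["ee_pos"])
cv2.imwrite("pics/w10.png",cv2.resize(c["pixels"][95:245,160:360][...,::-1],None,fx=4,fy=4,interpolation=2))
E
```

```text
t: 20.38
ee_pos: [643.3, -91.2, 193.8]
tcp_rot: [0.003, 0.354, 0.935, 0.001]
ft_force: [0.2, 0.6, -0.5]
finger_gap: 82.7
t: 20.63
ee_pos: [640.6, -90.8, 189.0]
tcp_rot: [-0.002, 0.354, 0.935, -0.001]
ft_force: [-1.0, 0.4, 0.1]
finger_gap: 82.7
t=20.6 pos [640.6 -90.8 189. ] yaw 48.59 gap 82.7 F [-1.   0.4  0.1] -> t [14.3  12.5   0.41] az -1.1277 tilt ax -0.0022 ay -0.0026 j7 1.16
```

View pics/w10.png

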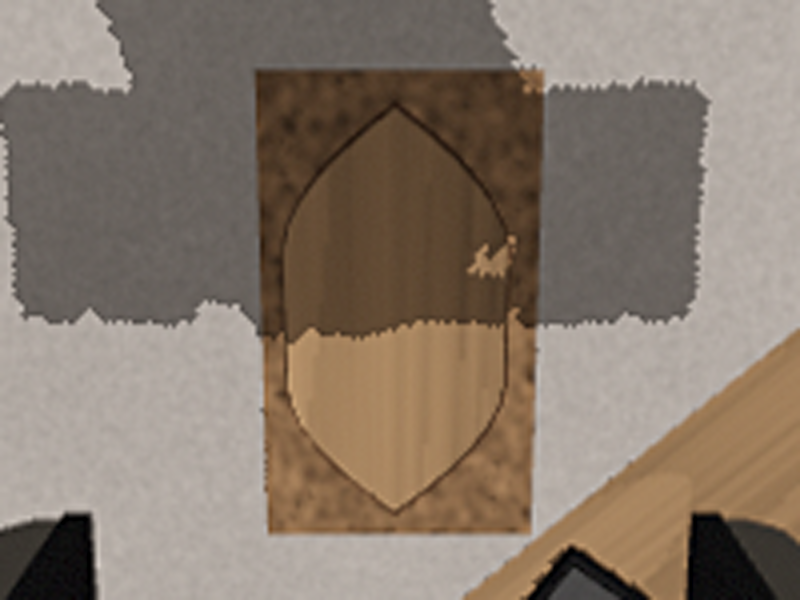

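```bash
python3 - <<'E'
from cell import bot
from h import *
c=bot.camera("wrist");T=np.load("pics/T10.npz")["T"]
q=lambda P:[[160+(x+.5)/4-.5,95+(y+.5)/4-.5] for x,y in P]
M=ray(c,q([(256,69),(543,69),(531,533),(269,533)]),6,T);L=ray(c,q([(395,107),(395,513)]),18,T)
S=ray(c,q([(285,290),(509,290)]),18,T)
e=M[0]+M[1]-M[2]-M[3];e/=np.hypot(*e);n=np.array([-e[1],e[0]])
print("mat",M.mean(0),"leaf",L.mean(0),np.hypot(*(L[0]-L[1])),"sides",S.mean(0),np.hypot(*(S[0]-S[1])))
d=L.mean(0)-M.mean(0);print("along",d@e,"across",d@n,(S.mean(0)-M.mean(0))@n,"ang",np.degrees(np.arctan2(*e[::-1])),np.degrees(np.arctan2(*(L[0]-L[1])[::-1])))
go(bot.read_state(),616,97.5,185,23.2+90)
E
```

```text
mat [641.38154836 -90.19365103] leaf [639.9264653  -90.67174687] 110.20025081534459 sides [634.50953901 -85.19992289] 59.277522851384916
along 0.7784495679086227 across 1.319036998671986 0.7785307325110103 ang 138.73656367299128 138.62141399671472
t=20.7 pos [641.  -91.  189.4] yaw 48.58 gap 82.8 F [ 0.1 -0.4 -0.1] -> t [14.34 12.48  0.45] az -1.1279 tilt ax -0.0018 ay -0.0019 j7 1.16
```

```bash
python3 -m pendant '[{"gripper":0.9,"tx":1,"ty":1,"tz":0,"ax":0,"ay":0,"az":-0.1},{"gripper":0.9,"tx":3,"ty":2.6,"tz":0,"ax":0,"ay":0,"az":-0.22},{"gripper":0.9,"tx":5,"ty":4.4,"tz":0,"ax":0,"ay":0,"az":-0.34},{"gripper":0.9,"tx":7,"ty":6.2,"tz":0,"ax":0,"ay":0,"az":-0.46},{"gripper":0.9,"tx":9,"ty":8,"tz":0,"ax":0,"ay":0,"az":-0.58},{"gripper":0.9,"tx":11,"ty":9.6,"tz":0,"ax":0,"ay":0,"az":-0.7},{"gripper":0.9,"tx":12.5,"ty":11,"tz":0.2,"ax":0,"ay":0,"az":-0.82},{"gripper":0.9,"tx":14,"ty":12.3,"tz":0.3,"ax":0,"ay":0,"az":-0.94},{"gripper":0.9,"tx":14.3,"ty":12.5,"tz":0.4,"ax":0,"ay":0,"az":-1.06},{"gripper":0.9,"tx":14.3,"ty":12.5,"tz":0.4,"ax":0,"ay":0,"az":-1.128}]'
python3 -m pendant '[{"gripper":0.9,"tx":0,"ty":0,"tz":0,"ax":0,"ay":0,"az":0},{"gripper":0.9,"tx":0,"ty":0,"tz":0,"ax":0,"ay":0,"az":0},{"gripper":0.9,"tx":0,"ty":0,"tz":0,"ax":0,"ay":0,"az":0},{"gripper":0.9,"tx":0,"ty":0,"tz":0,"ax":0,"ay":0,"az":0}]'
python3 -c "
from cell import bot;from h import *
s,p=look(bot,615.5,97,12,save='pics/w11.png');go(s,p[0][0],p[0][1],6,p[1]+90);go(s,p[2][0],p[2][1],6,p[1]+90)"
```

```text
t: 21.57
ee_pos: [616.2, 100.0, 185.9]
tcp_rot: [-0.001, -0.206, 0.979, 0.001]
ft_force: [0.4, -0.8, 0.4]
finger_gap: 82.5
t: 21.9
ee_pos: [617.1, 96.7, 186.8]
tcp_rot: [-0.0, -0.2, 0.98, -0.0]
ft_force: [-0.1, -0.1, 0.4]
finger_gap: 82.8
look uv [259. 173.] box [ 238  132   42   78 2486] c [615.2  96.6] ang 23.0 rect [615.2  96.6] [44.6 85.8]
t=21.9 pos [617.1  96.7 186.8] yaw 113.09 gap 82.8 F [-0.1 -0.1  0.4] -> t [ 0.18  0.07 18.08] az 0.0016 tilt ax -0.0002 ay -0.0004 j7 1.85
t=21.9 pos [617.1  96.7 186.8] yaw 113.09 gap 82.8 F [-0.1 -0.1  0.4] -> t [ 0.17  0.07 18.08] az 0.0016 tilt ax -0.0002 ay -0.0004 j7 1.85
```

```bash
python3 -m pendant '[{"gripper":0.8,"tx":0.17,"ty":0.07,"tz":3,"ax":0,"ay":0,"az":0},{"gripper":0.75,"tx":0.17,"ty":0.07,"tz":7,"ax":0,"ay":0,"az":0},{"gripper":0.75,"tx":0.17,"ty":0.07,"tz":11,"ax":0,"ay":0,"az":0},{"gripper":0.75,"tx":0.17,"ty":0.07,"tz":14.5,"ax":0,"ay":0,"az":0},{"gripper":0.75,"tx":0.17,"ty":0.07,"tz":15.5,"ax":0,"ay":0,"az":0},{"gripper":0.75,"tx":0.17,"ty":0.07,"tz":15.5,"ax":0,"ay":0,"az":0},{"gripper":0.75,"tx":0.17,"ty":0.07,"tz":15.5,"ax":0,"ay":0,"az":0},{"gripper":0.75,"tx":0.17,"ty":0.07,"tz":15.5,"ax":0,"ay":0,"az":0},{"gripper":0.75,"tx":0.17,"ty":0.07,"tz":15.5,"ax":0,"ay":0,"az":0}]'
python3 -c "
from cell import bot;from h import *
go(bot.read_state(),615.2,96.6,6,113)"
```

```text
t: 22.7
ee_pos: [617.2, 97.6, 34.6]
tcp_rot: [0.002, -0.201, 0.98, 0.0]
ft_force: [-0.6, 0.4, 1.0]
finger_gap: 69.0
t=22.7 pos [617.2  97.6  34.6] yaw 113.20 gap 69.0 F [-0.6  0.4  1. ] -> t [ 0.24 -0.01  2.86] az 0.0035 tilt ax -0.0008 ay 0.0044 j7 1.88
```

```bash
python3 -m pendant '[{"gripper":0.75,"tx":0.1,"ty":0,"tz":1.5,"ax":0,"ay":0,"az":0},{"gripper":0.75,"tx":0.1,"ty":0,"tz":2.3,"ax":0,"ay":0,"az":0},{"gripper":0.75,"tx":0.1,"ty":0,"tz":2.6,"ax":0,"ay":0,"az":0},{"gripper":0.75,"tx":0.1,"ty":0,"tz":2.6,"ax":0,"ay":0,"az":0},{"gripper":0.75,"tx":0.1,"ty":0,"tz":2.6,"ax":0,"ay":0,"az":0},{"gripper":0.75,"tx":0.1,"ty":0,"tz":2.6,"ax":0,"ay":0,"az":0}]'
python3 -c "
from cell import bot;from h import *
go(bot.read_state(),615.2,96.6,6,113)"
```

```text
t: 23.2
ee_pos: [614.9, 96.9, 6.7]
tcp_rot: [0.001, -0.201, 0.98, 0.0]
ft_force: [0.2, -0.8, 0.6]
finger_gap: 69.0
t=23.2 pos [614.9  96.9   6.7] yaw 113.21 gap 69.0 F [ 0.2 -0.8  0.6] -> t [-0.01 -0.04  0.07] az 0.0036 tilt ax -0.0002 ay 0.0011 j7 1.89
```

```bash
python3 -m pendant '[{"gripper":0.5,"tx":0,"ty":0,"tz":0,"ax":0,"ay":0,"az":0},{"gripper":0.3,"tx":0,"ty":0,"tz":0,"ax":0,"ay":0,"az":0},{"gripper":0.3,"tx":0,"ty":0,"tz":0,"ax":0,"ay":0,"az":0},{"gripper":0.3,"tx":0,"ty":0,"tz":0,"ax":0,"ay":0,"az":0},{"gripper":0.3,"tx":0,"ty":0,"tz":0,"ax":0,"ay":0,"az":0},{"gripper":0.3,"tx":0,"ty":0,"tz":0,"ax":0,"ay":0,"az":0}]' 20
python3 -c "
from cell import bot;from h import *
go(bot.read_state(),615.2,96.6,6,113)"
python3 -m pendant '[{"gripper":0.3,"tx":0,"ty":0,"tz":-2,"ax":0,"ay":0,"az":0},{"gripper":0.3,"tx":0,"ty":0,"tz":-5,"ax":0,"ay":0,"az":0},{"gripper":0.3,"tx":0,"ty":0,"tz":-9,"ax":0,"ay":0,"az":0},{"gripper":0.3,"tx":0,"ty":0,"tz":-13,"ax":0,"ay":0,"az":0},{"gripper":0.3,"tx":0,"ty":0,"tz":-16,"ax":0,"ay":0,"az":0},{"gripper":0.3,"tx":0,"ty":0,"tz":-17,"ax":0,"ay":0,"az":0},{"gripper":0.3,"tx":0,"ty":0,"tz":-17,"ax":0,"ay":0,"az":0},{"gripper":0.3,"tx":0,"ty":0,"tz":-17,"ax":0,"ay":0,"az":0}]'
python3 -c "
from cell import bot;from h import *
go(bot.read_state(),700.4,-143.4,175,48.6)"
```

```text
t: 23.7
ee_pos: [614.5, 96.9, 6.1]
tcp_rot: [0.0, -0.201, 0.98, 0.0]
ft_force: [-1.1, -0.1, 0.9]
finger_gap: 43.7
t=23.7 pos [614.5  96.9   6.1] yaw 113.21 gap 43.7 F [-1.1 -0.1  0.9] -> t [-0.06 -0.06  0.01] az 0.0037 tilt ax 0.0000 ay 0.0002 j7 1.89
t: 24.37
ee_pos: [613.9, 96.9, 175.4]
tcp_rot: [-0.0, -0.201, 0.98, 0.0]
ft_force: [-0.1, 0.4, -0.6]
finger_gap: 43.9
t=24.4 pos [613.9  96.9 175.4] yaw 113.22 gap 43.9 F [-0.1  0.4 -0.6] -> t [  1.52 -25.49   0.04] az 1.1278 tilt ax 0.0003 ay -0.0004 j7 1.85
```

```bash
python3 -m pendant '[{"gripper":0.3,"tx":0.2,"ty":-2.5,"tz":0,"ax":0,"ay":0,"az":0.1},{"gripper":0.3,"tx":0.3,"ty":-5,"tz":0,"ax":0,"ay":0,"az":0.22},{"gripper":0.3,"tx":0.5,"ty":-8,"tz":0,"ax":0,"ay":0,"az":0.34},{"gripper":0.3,"tx":0.7,"ty":-11,"tz":0,"ax":0,"ay":0,"az":0.46},{"gripper":0.3,"tx":0.9,"ty":-14,"tz":0,"ax":0,"ay":0,"az":0.58},{"gripper":0.3,"tx":1.1,"ty":-17,"tz":0,"ax":0,"ay":0,"az":0.7},{"gripper":0.3,"tx":1.3,"ty":-20,"tz":0,"ax":0,"ay":0,"az":0.82},{"gripper":0.3,"tx":1.4,"ty":-23,"tz":0,"ax":0,"ay":0,"az":0.94},{"gripper":0.3,"tx":1.5,"ty":-25,"tz":0,"ax":0,"ay":0,"az":1.06},{"gripper":0.3,"tx":1.52,"ty":-25.5,"tz":0,"ax":0,"ay":0,"az":1.128}]'
python3 -m pendant '[{"gripper":0.3,"tx":0,"ty":0,"tz":0,"ax":0,"ay":0,"az":0},{"gripper":0.3,"tx":0,"ty":0,"tz":0,"ax":0,"ay":0,"az":0},{"gripper":0.3,"tx":0,"ty":0,"tz":0,"ax":0,"ay":0,"az":0},{"gripper":0.3,"tx":0,"ty":0,"tz":0,"ax":0,"ay":0,"az":0},{"gripper":0.3,"tx":0,"ty":0,"tz":0,"ax":0,"ay":0,"az":0}]'
python3 - <<'E'
from cell import bot
from h import *
s=bot.read_state();go(s,640.4,-90.6,175,48.6)
c=bot.camera("wrist");T=tool(s)@c["T_tool_cam"];np.savez("pics/T12.npz",T=T,p=s["ee_pos"])
cv2.imwrite("pics/w12.png",cv2.resize(c["pixels"][0:200,180:340][...,::-1],None,fx=3,fy=3,interpolation=2))
E
```

```text
t: 25.2
ee_pos: [699.4, -149.0, 172.3]
tcp_rot: [-0.002, 0.359, 0.933, -0.002]
ft_force: [-0.8, 0.2, -0.3]
finger_gap: 43.5
t: 25.62
ee_pos: [700.8, -142.2, 175.7]
tcp_rot: [-0.0, 0.353, 0.936, 0.0]
ft_force: [0.2, 0.2, -0.5]
finger_gap: 43.6
t=25.6 pos [ 700.8 -142.2  175.7] yaw 48.72 gap 43.6 F [ 0.2  0.2 -0.5] -> t [ 7.94 -0.11  0.08] az 0.0020 tilt ax 0.0003 ay -0.0008 j7 1.24
```

View pics/w12.png

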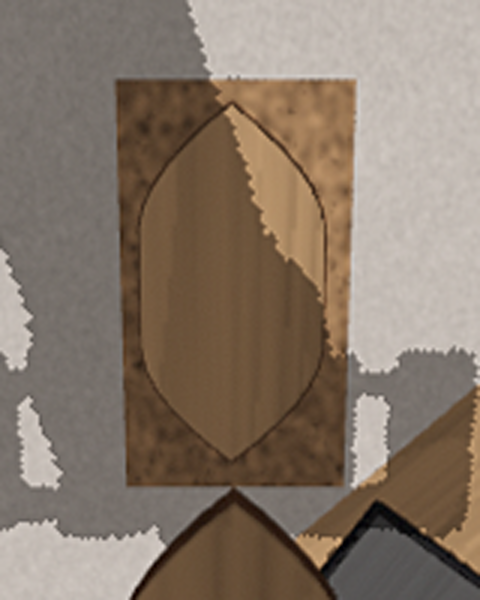

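```bash
python3 - <<'E'
from cell import bot
from h import *
c=bot.camera("wrist");d=np.load("pics/T12.npz");T=d["T"];p=d["p"]
q=lambda P:[[180+(x+.5)/3-.5,(y+.5)/3-.5] for x,y in P]
M=ray(c,q([(116,79),(356,79),(346,486),(127,486)]),6,T);L=ray(c,q([(232,105),(232,460)]),18,T);S=ray(c,q([(141,280),(326,280)]),18,T)
s=bot.read_state();Rt=tool(s)[:3,:3].T
f=lambda w:Rt@np.r_[w-p[:2],0]
print("tool mm: mat",f(M.mean(0)),"leaf",f(L.mean(0)),"sides",f(S.mean(0)),"len",np.hypot(*(L[0]-L[1])))
print("tip",f(ray(c,q([(235,494)]),p[2]+6,T)[0]))
print(L.mean(0));go(s,640.4,-90.6,175,48.55)
E
```

```text
tool mm: mat [7.89263225e+01 5.30173775e-03 4.26018960e-03] leaf [ 7.95568098e+01 -1.41372901e+00  3.60188320e-03] sides [ 8.28170154e+01 -9.33250239e-01  4.01216801e-03] len 109.07016759658583
tip [ 4.39333371e+01 -8.60315952e-01  1.95020937e-03]
[640.09887993 -90.69235165]
t=25.7 pos [ 701.  -142.7  176.1] yaw 48.67 gap 43.9 F [ 0.6  0.6 -0.6] -> t [ 7.99 -0.09  0.11] az 0.0020 tilt ax 0.0005 ay -0.0001 j7 1.24
```

```bash
python3 -m pendant '[{"gripper":0.3,"tx":3,"ty":-0.03,"tz":0,"ax":0,"ay":0,"az":0.002},{"gripper":0.3,"tx":6,"ty":-0.03,"tz":1,"ax":0,"ay":0,"az":0.002},{"gripper":0.3,"tx":7.97,"ty":-0.03,"tz":4,"ax":0,"ay":0,"az":0.002},{"gripper":0.3,"tx":7.97,"ty":-0.03,"tz":8,"ax":0,"ay":0,"az":0.002},{"gripper":0.3,"tx":7.97,"ty":-0.03,"tz":11,"ax":0,"ay":0,"az":0.002},{"gripper":0.3,"tx":7.97,"ty":-0.03,"tz":13,"ax":0,"ay":0,"az":0.002},{"gripper":0.3,"tx":7.97,"ty":-0.03,"tz":13.5,"ax":0,"ay":0,"az":0.002},{"gripper":0.3,"tx":7.97,"ty":-0.03,"tz":13.5,"ax":0,"ay":0,"az":0.002},{"gripper":0.3,"tx":7.97,"ty":-0.03,"tz":13.5,"ax":0,"ay":0,"az":0.002},{"gripper":0.3,"tx":7.97,"ty":-0.03,"tz":13.5,"ax":0,"ay":0,"az":0.002}]'
python3 -m pendant '[{"gripper":0.3,"tx":0,"ty":0,"tz":0.5,"ax":0,"ay":0,"az":0},{"gripper":0.3,"tx":0,"ty":0,"tz":1,"ax":0,"ay":0,"az":0},{"gripper":0.3,"tx":0,"ty":0,"tz":1,"ax":0,"ay":0,"az":0},{"gripper":0.3,"tx":0,"ty":0,"tz":1,"ax":0,"ay":0,"az":0},{"gripper":0.3,"tx":0,"ty":0,"tz":1,"ax":0,"ay":0,"az":0}]'
python3 -c "
from cell import bot;from h import *
go(bot.read_state(),640.7,-89.9,24.1,48.55)"
```

```text
t: 26.55
ee_pos: [642.4, -91.3, 42.9]
tcp_rot: [0.002, 0.355, 0.935, 0.0]
ft_force: [0.2, -0.2, 0.9]
finger_gap: 43.5
t: 26.97
ee_pos: [641.0, -91.0, 31.1]
tcp_rot: [0.0, 0.355, 0.935, 0.0]
ft_force: [0.7, 1.6, -0.2]
finger_gap: 43.5
t=27.0 pos [641.  -91.   31.1] yaw 48.47 gap 43.5 F [ 0.7  1.6 -0.2] -> t [0.1  0.07 0.7 ] az -0.0015 tilt ax 0.0001 ay 0.0001 j7 1.25
```

```bash
python3 -m pendant '[{"gripper":0.3,"tx":0.06,"ty":0.04,"tz":0.3,"ax":0,"ay":0,"az":0},{"gripper":0.3,"tx":0.06,"ty":0.04,"tz":0.5,"ax":0,"ay":0,"az":0},{"gripper":0.3,"tx":0.06,"ty":0.04,"tz":0.55,"ax":0,"ay":0,"az":0},{"gripper":0.3,"tx":0.06,"ty":0.04,"tz":0.55,"ax":0,"ay":0,"az":0}]'
python3 -m pendant '[{"gripper":0.3,"tx":0,"ty":0,"tz":0.1,"ax":0,"ay":0,"az":0},{"gripper":0.3,"tx":0,"ty":0,"tz":0.15,"ax":0,"ay":0,"az":0},{"gripper":0.3,"tx":0,"ty":0,"tz":0.15,"ax":0,"ay":0,"az":0},{"gripper":0.3,"tx":0,"ty":0,"tz":0.15,"ax":0,"ay":0,"az":0}]'
python3 -c "
from cell import bot;from h import *
go(bot.read_state(),640.7,-89.9,24.1,48.55)"
```

```text
t: 27.3
ee_pos: [640.6, -90.3, 25.2]
tcp_rot: [-0.0, 0.355, 0.935, -0.0]
ft_force: [-0.3, 0.6, 0.4]
finger_gap: 43.6
t: 27.63
ee_pos: [640.9, -90.4, 24.2]
tcp_rot: [0.0, 0.355, 0.935, 0.0]
ft_force: [-0.7, -0.2, 1.7]
finger_gap: 43.6
t=27.6 pos [640.9 -90.4  24.2] yaw 48.47 gap 43.6 F [-0.7 -0.2  1.7] -> t [0.04 0.02 0.01] az -0.0015 tilt ax 0.0002 ay 0.0002 j7 1.25
```

Touching; release and rise, then look.

```bash
python3 -m pendant '[{"gripper":0.5,"tx":0,"ty":0,"tz":0.02,"ax":0,"ay":0,"az":0},{"gripper":0.7,"tx":0,"ty":0,"tz":0,"ax":0,"ay":0,"az":0},{"gripper":0.8,"tx":0,"ty":0,"tz":0,"ax":0,"ay":0,"az":0},{"gripper":0.8,"tx":0,"ty":0,"tz":-2,"ax":0,"ay":0,"az":0},{"gripper":0.8,"tx":0,"ty":0,"tz":-6,"ax":0,"ay":0,"az":0},{"gripper":0.8,"tx":0,"ty":0,"tz":-10,"ax":0,"ay":0,"az":0},{"gripper":0.8,"tx":0,"ty":0,"tz":-14,"ax":0,"ay":0,"az":0},{"gripper":0.8,"tx":0,"ty":0,"tz":-16,"ax":0,"ay":0,"az":0},{"gripper":0.8,"tx":0,"ty":0,"tz":-16,"ax":0,"ay":0,"az":0},{"gripper":0.8,"tx":0,"ty":0,"tz":-16,"ax":0,"ay":0,"az":0}]'
python3 -m pendant '[{"gripper":0.8,"tx":0,"ty":0,"tz":0,"ax":0,"ay":0,"az":0},{"gripper":0.8,"tx":0,"ty":0,"tz":0,"ax":0,"ay":0,"az":0},{"gripper":0.8,"tx":0,"ty":0,"tz":0,"ax":0,"ay":0,"az":0},{"gripper":0.8,"tx":0,"ty":0,"tz":0,"ax":0,"ay":0,"az":0}]'
python3 - <<'E'
from cell import bot
from h import *
s=bot.read_state();go(s,587.4,-293.5,185,-60)
c=bot.camera("wrist");T=tool(s)@c["T_tool_cam"];np.savez("pics/T13.npz",T=T,p=s["ee_pos"])
cv2.imwrite("pics/w13.png",cv2.resize(c["pixels"][95:245,160:360][...,::-1],None,fx=4,fy=4,interpolation=2))
E
```

```text
t: 28.47
ee_pos: [641.4, -90.3, 185.3]
tcp_rot: [0.001, 0.354, 0.935, 0.001]
ft_force: [0.6, 1.3, -1.0]
finger_gap: 73.7
t: 28.8
ee_pos: [640.1, -90.3, 182.6]
tcp_rot: [-0.001, 0.355, 0.935, -0.0]
ft_force: [-0.7, -0.4, 0.4]
finger_gap: 73.6
t=28.8 pos [640.1 -90.3 182.6] yaw 48.46 gap 73.6 F [-0.7 -0.4  0.4] -> t [ -9.53 -18.71  -0.23] az -1.2485 tilt ax -0.0016 ay -0.0016 j7 1.17
```

View pics/w13.png

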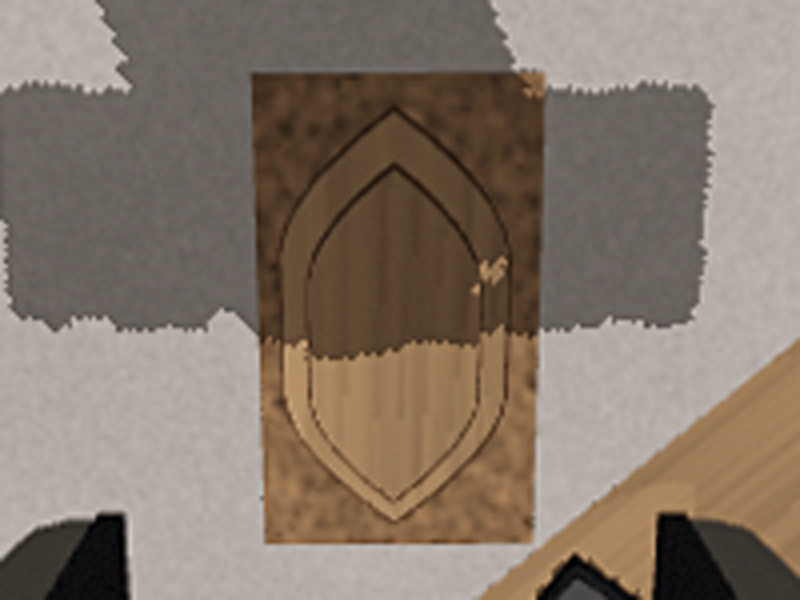

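```bash
python3 - <<'E'
from cell import bot
from h import *
c=bot.camera("wrist");d=np.load("pics/T13.npz");T=d["T"];p=d["p"]
q=lambda P:[[160+(x+.5)/4-.5,95+(y+.5)/4-.5] for x,y in P]
s=bot.read_state();Rt=tool(s)[:3,:3].T
f=lambda w:(Rt@np.r_[w-p[:2],0])[:2].round(2)
for n,P,z in[("mat",[(251,73),(546,73),(533,543),(265,543)],6),("large",[(393,109.5),(394,521)],18),("mid",[(394,168),(395,499)],30)]:
    w=ray(c,q(P),z,T);print(n,f(w.mean(0)),w.mean(0).round(1),np.hypot(*(w[0]-w[1])))
go(s,587.4,-293.5,185,-60)
E
```

```text
mat [-1.01  0.78] [641.4 -90.4] 75.97921724870191
large [ 0.36 -0.65] [639.4 -90.5] 109.86684144997847
mid [-0.92 -0.4 ] [640.5 -91.2] 85.79794840380733
t=28.9 pos [640.4 -90.4 183.1] yaw 48.46 gap 73.5 F [-0.6 -0.9 -0.5] -> t [ -9.5  -18.72  -0.18] az -1.2486 tilt ax -0.0010 ay -0.0009 j7 1.17
```

```bash
python3 -m pendant '[{"gripper":0.8,"tx":-0.5,"ty":-1.5,"tz":0,"ax":0,"ay":0,"az":0.08},{"gripper":0.8,"tx":-1.5,"ty":-3,"tz":0,"ax":0,"ay":0,"az":0.2},{"gripper":0.8,"tx":-2.5,"ty":-5,"tz":0,"ax":0,"ay":0,"az":0.32},{"gripper":0.8,"tx":-3.5,"ty":-7,"tz":0,"ax":0,"ay":0,"az":0.44},{"gripper":0.8,"tx":-4.5,"ty":-9,"tz":0,"ax":0,"ay":0,"az":0.56},{"gripper":0.8,"tx":-5.5,"ty":-11,"tz":0,"ax":0,"ay":0,"az":0.68},{"gripper":0.8,"tx":-6.5,"ty":-13,"tz":0,"ax":0,"ay":0,"az":0.8},{"gripper":0.8,"tx":-7.5,"ty":-15,"tz":0,"ax":0,"ay":0,"az":0.92},{"gripper":0.8,"tx":-8.5,"ty":-17,"tz":0,"ax":0,"ay":0,"az":1.04},{"gripper":0.8,"tx":-9.5,"ty":-18.7,"tz":0,"ax":0,"ay":0,"az":1.16}]'
python3 -c "
from cell import bot;from h import *
go(bot.read_state(),587.4,-293.5,185,-59)"
```

```text
t: 29.73
ee_pos: [587.1, -294.8, 183.9]
tcp_rot: [-0.0, 0.811, 0.585, -0.0]
ft_force: [-0.0, 0.1, -0.4]
finger_gap: 73.2
t=29.7 pos [ 587.1 -294.8  183.9] yaw -18.38 gap 73.2 F [-0.   0.1 -0.4] -> t [ 0.13 -0.01 -0.11] az 0.7089 tilt ax -0.0003 ay 0.0003 j7 0.48
```

```bash
python3 -m pendant '[{"gripper":0.8,"tx":0.1,"ty":0,"tz":0,"ax":0,"ay":0,"az":0.12},{"gripper":0.8,"tx":0.1,"ty":0,"tz":0,"ax":0,"ay":0,"az":0.24},{"gripper":0.8,"tx":0.1,"ty":0,"tz":0,"ax":0,"ay":0,"az":0.36},{"gripper":0.8,"tx":0.1,"ty":0,"tz":0,"ax":0,"ay":0,"az":0.48},{"gripper":0.8,"tx":0.1,"ty":0,"tz":0,"ax":0,"ay":0,"az":0.6},{"gripper":0.8,"tx":0.1,"ty":0,"tz":0,"ax":0,"ay":0,"az":0.709},{"gripper":0.8,"tx":0.1,"ty":0,"tz":0,"ax":0,"ay":0,"az":0.709},{"gripper":0.8,"tx":0.1,"ty":0,"tz":0,"ax":0,"ay":0,"az":0.709},{"gripper":0.8,"tx":0.1,"ty":0,"tz":0,"ax":0,"ay":0,"az":0.709},{"gripper":0.8,"tx":0.1,"ty":0,"tz":0,"ax":0,"ay":0,"az":0.709}]'
python3 -c "
from cell import bot;from h import *
s,p=look(bot,587,-294,12,save='pics/w14.png');go(s,p[0][0],p[0][1],6,p[1]+90);go(s,p[2][0],p[2][1],6,p[1]+90)
im=cv2.imread('pics/w14.png');cv2.imwrite('pics/w14c.png',cv2.resize(im[110:240,190:320],None,fx=4,fy=4,interpolation=2))"
```

```text
t: 30.57
ee_pos: [588.2, -292.3, 184.0]
tcp_rot: [-0.0, 0.962, 0.271, 0.0]
ft_force: [-0.7, 0.2, 0.0]
finger_gap: 73.5
look uv [258. 175.] box [ 245  145   27   57 1170] c [ 586.8 -293.5] ang 28.9 rect [ 587.1 -293.9] [28.1 62.1]
t=30.6 pos [ 588.2 -292.3  184. ] yaw -58.51 gap 73.5 F [-0.7  0.2  0. ] -> t [-0.19  0.03 17.8 ] az 0.0454 tilt ax -0.0002 ay -0.0003 j7 -0.12
t=30.6 pos [ 588.2 -292.3  184. ] yaw -58.51 gap 73.5 F [-0.7  0.2  0. ] -> t [-0.18  0.09 17.8 ] az 0.0454 tilt ax -0.0002 ay -0.0003 j7 -0.12
```

View pics/w14c.png

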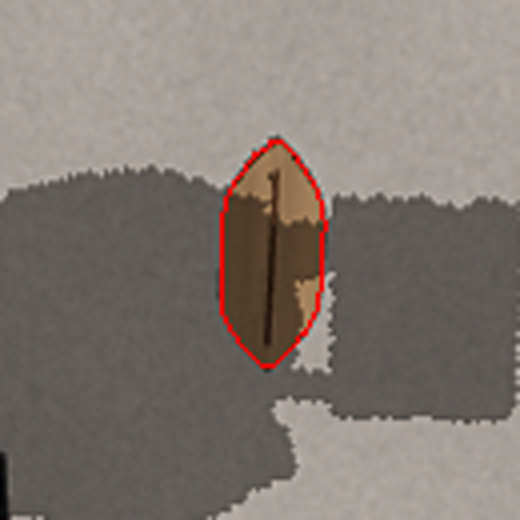

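Good outline, tips at crop (279,137) and (267,369). Descend to grasp.

```bash
python3 -m pendant '[{"gripper":0.7,"tx":-0.19,"ty":0.05,"tz":3,"ax":0,"ay":0,"az":0.045},{"gripper":0.6,"tx":-0.19,"ty":0.05,"tz":7,"ax":0,"ay":0,"az":0.045},{"gripper":0.55,"tx":-0.19,"ty":0.05,"tz":11,"ax":0,"ay":0,"az":0.045},{"gripper":0.55,"tx":-0.19,"ty":0.05,"tz":14,"ax":0,"ay":0,"az":0.045},{"gripper":0.55,"tx":-0.19,"ty":0.05,"tz":15.5,"ax":0,"ay":0,"az":0.045},{"gripper":0.55,"tx":-0.19,"ty":0.05,"tz":15.5,"ax":0,"ay":0,"az":0.045},{"gripper":0.55,"tx":-0.19,"ty":0.05,"tz":15.5,"ax":0,"ay":0,"az":0.045},{"gripper":0.55,"tx":-0.19,"ty":0.05,"tz":15.5,"ax":0,"ay":0,"az":0.045},{"gripper":0.55,"tx":-0.19,"ty":0.05,"tz":15.5,"ax":0,"ay":0,"az":0.045},{"gripper":0.55,"tx":-0.19,"ty":0.05,"tz":15.5,"ax":0,"ay":0,"az":0.045}]'
python3 -m pendant '[{"gripper":0.55,"tx":0,"ty":0,"tz":1,"ax":0,"ay":0,"az":0},{"gripper":0.55,"tx":0,"ty":0,"tz":1.7,"ax":0,"ay":0,"az":0},{"gripper":0.55,"tx":0,"ty":0,"tz":2,"ax":0,"ay":0,"az":0},{"gripper":0.55,"tx":0,"ty":0,"tz":2,"ax":0,"ay":0,"az":0},{"gripper":0.55,"tx":0,"ty":0,"tz":2,"ax":0,"ay":0,"az":0}]'
python3 -c "
from cell import bot;from h import *
go(bot.read_state(),586.8,-293.6,6,-61)"
```

```text
t: 31.45
ee_pos: [588.0, -294.3, 31.0]
tcp_rot: [0.001, 0.969, 0.249, 0.001]
ft_force: [-0.2, 0.8, -0.3]
finger_gap: 50.8
t: 31.87
ee_pos: [586.5, -293.7, 8.5]
tcp_rot: [-0.0, 0.969, 0.249, -0.0]
ft_force: [0.2, -0.1, -0.5]
finger_gap: 50.4
t=31.9 pos [ 586.5 -293.7    8.5] yaw -61.20 gap 50.4 F [ 0.2 -0.1 -0.5] -> t [0.03 0.01 0.25] az -0.0035 tilt ax -0.0006 ay 0.0006 j7 -0.04
```

```bash
python3 -m pendant '[{"gripper":0.55,"tx":0.02,"ty":0,"tz":0.2,"ax":0,"ay":0,"az":0},{"gripper":0.55,"tx":0.02,"ty":0,"tz":0.2,"ax":0,"ay":0,"az":0},{"gripper":0.3,"tx":0.02,"ty":0,"tz":0.2,"ax":0,"ay":0,"az":0},{"gripper":0.15,"tx":0.02,"ty":0,"tz":0.2,"ax":0,"ay":0,"az":0},{"gripper":0.15,"tx":0.02,"ty":0,"tz":0.2,"ax":0,"ay":0,"az":0},{"gripper":0.15,"tx":0.02,"ty":0,"tz":0.2,"ax":0,"ay":0,"az":0},{"gripper":0.15,"tx":0.02,"ty":0,"tz":0.2,"ax":0,"ay":0,"az":0},{"gripper":0.15,"tx":0.02,"ty":0,"tz":0.2,"ax":0,"ay":0,"az":0}]' 15
python3 -c "
from cell import bot;from h import *
go(bot.read_state(),586.8,-293.6,6,-61)"
python3 -m pendant '[{"gripper":0.15,"tx":0,"ty":0,"tz":-2,"ax":0,"ay":0,"az":0},{"gripper":0.15,"tx":0,"ty":0,"tz":-5,"ax":0,"ay":0,"az":0},{"gripper":0.15,"tx":0,"ty":0,"tz":-9,"ax":0,"ay":0,"az":0},{"gripper":0.15,"tx":0,"ty":0,"tz":-13,"ax":0,"ay":0,"az":0},{"gripper":0.15,"tx":0,"ty":0,"tz":-16,"ax":0,"ay":0,"az":0},{"gripper":0.15,"tx":0,"ty":0,"tz":-17,"ax":0,"ay":0,"az":0},{"gripper":0.15,"tx":0,"ty":0,"tz":-17,"ax":0,"ay":0,"az":0},{"gripper":0.15,"tx":0,"ty":0,"tz":-17,"ax":0,"ay":0,"az":0}]'
python3 -c "
from cell import bot;from h import *
go(bot.read_state(),580.4,-37.8,175,-131.5)"
```

```text
t: 32.53
ee_pos: [587.1, -293.7, 7.1]
tcp_rot: [0.0, 0.969, 0.249, 0.0]
ft_force: [0.1, 0.0, 1.0]
finger_gap: 27.8
t=32.5 pos [ 587.1 -293.7    7.1] yaw -61.20 gap 27.8 F [0.1 0.  1. ] -> t [-0.02 -0.02  0.11] az -0.0034 tilt ax 0.0001 ay -0.0002 j7 -0.04
t: 33.2
ee_pos: [586.9, -293.0, 176.3]
tcp_rot: [-0.0, 0.969, 0.249, 0.0]
ft_force: [0.4, 0.9, -0.2]
finger_gap: 27.6
t=33.2 pos [ 586.9 -293.   176.3] yaw -61.17 gap 27.6 F [ 0.4  0.9 -0.2] -> t [ 11.74 -22.67   0.16] az 1.2274 tilt ax -0.0009 ay -0.0004 j7 -0.16
```

Underside offset ~7.1 mm; leaf centred in the grip within ~0.3 mm.

```bash
python3 -m pendant '[{"gripper":0.15,"tx":1,"ty":-2,"tz":0,"ax":0,"ay":0,"az":0.1},{"gripper":0.15,"tx":2,"ty":-4,"tz":0,"ax":0,"ay":0,"az":0.22},{"gripper":0.15,"tx":3.3,"ty":-6.5,"tz":0,"ax":0,"ay":0,"az":0.34},{"gripper":0.15,"tx":4.7,"ty":-9,"tz":0,"ax":0,"ay":0,"az":0.46},{"gripper":0.15,"tx":6,"ty":-11.5,"tz":0,"ax":0,"ay":0,"az":0.58},{"gripper":0.15,"tx":7.3,"ty":-14,"tz":0,"ax":0,"ay":0,"az":0.7},{"gripper":0.15,"tx":8.5,"ty":-16.5,"tz":0,"ax":0,"ay":0,"az":0.82},{"gripper":0.15,"tx":10,"ty":-19,"tz":0,"ax":0,"ay":0,"az":0.94},{"gripper":0.15,"tx":11,"ty":-21.5,"tz":0,"ax":0,"ay":0,"az":1.06},{"gripper":0.15,"tx":11.7,"ty":-22.7,"tz":0,"ax":0,"ay":0,"az":1.18}]'
python3 -c "
from cell import bot;from h import *
go(bot.read_state(),580.4,-37.8,175,-131.5)"
```

```text
t: 34.03
ee_pos: [578.6, -34.2, 174.1]
tcp_rot: [0.0, 0.943, -0.333, -0.002]
ft_force: [0.4, 0.1, -0.9]
finger_gap: 27.9
t=34.0 pos [578.6 -34.2 174.1] yaw -128.94 gap 27.9 F [ 0.4  0.1 -0.9] -> t [ 0.36  0.17 -0.09] az 0.0448 tilt ax 0.0024 ay 0.0043 j7 -1.52
```

```bash
python3 -m pendant '[{"gripper":0.15,"tx":0,"ty":0,"tz":0,"ax":0,"ay":0,"az":0.04},{"gripper":0.15,"tx":0,"ty":0,"tz":0,"ax":0,"ay":0,"az":0.04},{"gripper":0.15,"tx":0,"ty":0,"tz":0,"ax":0,"ay":0,"az":0.04},{"gripper":0.15,"tx":0,"ty":0,"tz":0,"ax":0,"ay":0,"az":0.04},{"gripper":0.15,"tx":0,"ty":0,"tz":0,"ax":0,"ay":0,"az":0.04},{"gripper":0.15,"tx":0,"ty":0,"tz":0,"ax":0,"ay":0,"az":0.04}]'
python3 - <<'E'
from cell import bot
from h import *
s=bot.read_state();go(s,640.5,-91,175,-131.5)
c=bot.camera("wrist");T=tool(s)@c["T_tool_cam"];np.savez("pics/T15.npz",T=T,p=s["ee_pos"])
cv2.imwrite("pics/w15.png",cv2.resize(c["pixels"][30:230,180:340][...,::-1],None,fx=3,fy=3,interpolation=2))
E
```

```text
t: 34.53
ee_pos: [580.0, -39.2, 176.9]
tcp_rot: [-0.0, 0.936, -0.351, -0.0]
ft_force: [-0.4, 0.1, -0.2]
finger_gap: 27.3
t=34.5 pos [580.  -39.2 176.9] yaw -131.15 gap 27.3 F [-0.4  0.1 -0.2] -> t [ 7.97 -0.08  0.19] az 0.0061 tilt ax -0.0002 ay 0.0002 j7 -1.55
```

View pics/w15.png

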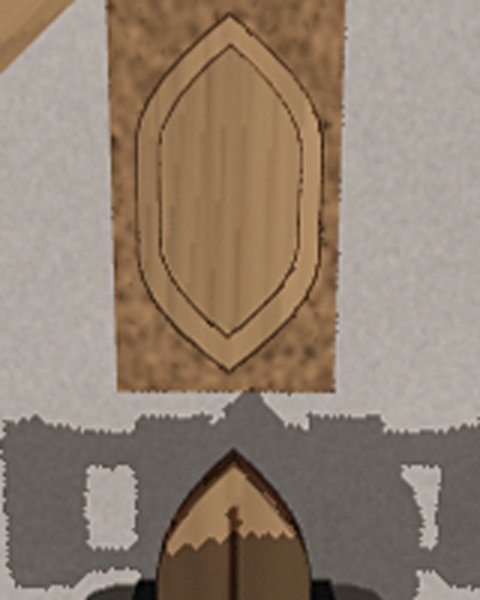

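```bash
python3 - <<'E'
from cell import bot
from h import *
c=bot.camera("wrist");d=np.load("pics/T15.npz");T=d["T"];p=d["p"]
q=lambda P:[[180+(x+.5)/3-.5,30+(y+.5)/3-.5] for x,y in P]
s=bot.read_state();Rt=tool(s)[:3,:3].T
f=lambda w:(Rt@np.r_[w-p[:2],0])[:2].round(2)
for n,P,z in[("large",[(230,15.5),(229,370)],18),("mid",[(231,47),(228,336)],30),("midsides",[(160,190),(301,190)],30),("largesides",[(137,190),(323,190)],18),("tip",[(234,463)],p[2]+4.9),("tip0",[(234,451)],p[2]-7.1),("heldsides",[(157,590),(310,590)],p[2]+4.9)]:
    w=ray(c,q(P),z,T);print(n,f(w.mean(0)),w.mean(0).round(1),np.hypot(*(w[0]-w[-1])).round(1),np.degrees(np.arctan2(*(w[0]-w[-1])[::-1])).round(1))
go(s,640.5,-91,175,-131.4)
E
```

```text
large [79.18 -0.1 ] [639.7 -91.2] 109.3 -41.4
mid [ 8.02e+01 -6.00e-02] [640.4 -91.9] 85.7 -41.8
midsides [82.24  0.27] [641.8 -93.5] 43.6 48.8
largesides [8.253e+01 7.000e-02] [642.1 -93.5] 59.7 48.8
tip [33.26  1.31] [604.2 -62. ] 0.0 0.0
tip0 [32.55  1.31] [603.6 -61.6] 0.0 0.0
heldsides [9.73 1.22] [586.5 -46.5] 27.5 48.9
t=34.6 pos [580.1 -38.9 177.1] yaw -131.14 gap 27.4 F [ 0.  -0.4 -0.8] -> t [ 7.98 -0.05  0.21] az 0.0045 tilt ax -0.0005 ay 0.0001 j7 -1.55
```

```bash
python3 - <<'E'
from cell import bot
from h import *
c=bot.camera("wrist");d=np.load("pics/T15.npz");T=d["T"];p=d["p"];s=bot.read_state()
Tt=T@np.linalg.inv(c["T_tool_cam"]);print(Tt.round(4),p,tool(s).round(4),s["tcp_rot"],c["T_tool_cam"].round(4),c["cx"])
E
```

```text
[[ 7.530000e-01 -6.580000e-01 -0.000000e+00  5.799955e+02]
 [-6.580000e-01 -7.530000e-01  3.000000e-04 -3.916860e+01]
 [-2.000000e-04 -2.000000e-04 -1.000000e+00  1.769005e+02]
 [ 0.000000e+00  0.000000e+00  0.000000e+00  1.000000e+00]] [579.99544474 -39.16837176 176.90080911] [[ 7.533000e-01 -6.577000e-01  2.000000e-04  5.801563e+02]
 [-6.577000e-01 -7.533000e-01  3.000000e-04 -3.877390e+01]
 [-0.000000e+00 -4.000000e-04 -1.000000e+00  1.770831e+02]
 [ 0.000000e+00  0.000000e+00  0.000000e+00  1.000000e+00]] [-2.06691759e-04  9.36288296e-01 -3.51232375e-01  5.50186353e-05] [[-2.000000e-04 -9.641000e-01 -2.654000e-01  7.462500e+01]
 [ 1.000000e+00 -1.000000e-04 -6.000000e-04  1.236200e+00]
 [ 5.000000e-04 -2.654000e-01  9.641000e-01 -1.703836e+02]
 [ 0.000000e+00  0.000000e+00  0.000000e+00  1.000000e+00]] 257.3429303704064
```

```bash
python3 -m pendant '[{"gripper":0.15,"tx":3,"ty":-0.12,"tz":0,"ax":0,"ay":0,"az":0.003},{"gripper":0.15,"tx":6,"ty":-0.12,"tz":1,"ax":0,"ay":0,"az":0.003},{"gripper":0.15,"tx":7.92,"ty":-0.12,"tz":4,"ax":0,"ay":0,"az":0.003},{"gripper":0.15,"tx":7.92,"ty":-0.12,"tz":8,"ax":0,"ay":0,"az":0.003},{"gripper":0.15,"tx":7.92,"ty":-0.12,"tz":11,"ax":0,"ay":0,"az":0.003},{"gripper":0.15,"tx":7.92,"ty":-0.12,"tz":12.2,"ax":0,"ay":0,"az":0.003},{"gripper":0.15,"tx":7.92,"ty":-0.12,"tz":12.7,"ax":0,"ay":0,"az":0.003},{"gripper":0.15,"tx":7.92,"ty":-0.12,"tz":12.7,"ax":0,"ay":0,"az":0.003},{"gripper":0.15,"tx":7.92,"ty":-0.12,"tz":12.7,"ax":0,"ay":0,"az":0.003},{"gripper":0.15,"tx":7.92,"ty":-0.12,"tz":12.7,"ax":0,"ay":0,"az":0.003}]'
python3 -m pendant '[{"gripper":0.15,"tx":0,"ty":0,"tz":0.3,"ax":0,"ay":0,"az":0},{"gripper":0.15,"tx":0,"ty":0,"tz":0.6,"ax":0,"ay":0,"az":0},{"gripper":0.15,"tx":0,"ty":0,"tz":0.6,"ax":0,"ay":0,"az":0},{"gripper":0.15,"tx":0,"ty":0,"tz":0.6,"ax":0,"ay":0,"az":0},{"gripper":0.15,"tx":0,"ty":0,"tz":0.6,"ax":0,"ay":0,"az":0}]'
python3 -c "
from cell import bot;from h import *
go(bot.read_state(),640.35,-90.15,37.1,-131.5)"
```

```text
t: 35.52
ee_pos: [641.9, -89.7, 52.1]
tcp_rot: [-0.0, 0.936, -0.352, 0.002]
ft_force: [0.4, 0.0, -0.7]
finger_gap: 27.8
t: 35.93
ee_pos: [640.7, -89.5, 44.1]
tcp_rot: [-0.0, 0.936, -0.352, 0.0]
ft_force: [-1.0, -0.2, -0.3]
finger_gap: 27.8
t=35.9 pos [640.7 -89.5  44.1] yaw -131.26 gap 27.8 F [-1.  -0.2 -0.3] -> t [0.02 0.07 0.7 ] az 0.0041 tilt ax -0.0002 ay -0.0001 j7 -1.43
```

```bash
python3 -m pendant '[{"gripper":0.15,"tx":0.02,"ty":0.04,"tz":0.3,"ax":0,"ay":0,"az":0.004},{"gripper":0.15,"tx":0.02,"ty":0.04,"tz":0.5,"ax":0,"ay":0,"az":0.004},{"gripper":0.15,"tx":0.02,"ty":0.04,"tz":0.55,"ax":0,"ay":0,"az":0.004},{"gripper":0.15,"tx":0.02,"ty":0.04,"tz":0.55,"ax":0,"ay":0,"az":0.004}]'
python3 -m pendant '[{"gripper":0.15,"tx":0,"ty":0,"tz":0.1,"ax":0,"ay":0,"az":0},{"gripper":0.15,"tx":0,"ty":0,"tz":0.12,"ax":0,"ay":0,"az":0},{"gripper":0.15,"tx":0,"ty":0,"tz":0.12,"ax":0,"ay":0,"az":0},{"gripper":0.15,"tx":0,"ty":0,"tz":0.12,"ax":0,"ay":0,"az":0}]'
python3 -c "
from cell import bot;from h import *
go(bot.read_state(),640.35,-90.15,37.1,-131.5)"
```

```text
t: 36.27
ee_pos: [640.3, -90.0, 38.2]
tcp_rot: [0.0, 0.935, -0.354, -0.0]
ft_force: [-0.2, 0.7, 0.3]
finger_gap: 27.3
t: 36.6
ee_pos: [640.6, -90.0, 37.3]
tcp_rot: [0.0, 0.935, -0.354, 0.0]
ft_force: [-0.3, -1.1, -0.3]
finger_gap: 27.3
t=36.6 pos [640.6 -90.   37.3] yaw -131.50 gap 27.3 F [-0.3 -1.1 -0.3] -> t [-0.    0.03  0.02] az 0.0000 tilt ax -0.0000 ay -0.0001 j7 -1.43
```

One more small step to contact.

```bash
python3 -m pendant '[{"gripper":0.15,"tx":0,"ty":0,"tz":0.08,"ax":0,"ay":0,"az":0},{"gripper":0.15,"tx":0,"ty":0,"tz":0.08,"ax":0,"ay":0,"az":0},{"gripper":0.15,"tx":0,"ty":0,"tz":0.08,"ax":0,"ay":0,"az":0}]'
```

```text
t: 36.85
ee_pos: [640.6, -90.0, 37.1]
tcp_rot: [-0.0, 0.935, -0.354, 0.0]
ft_force: [-2.5, 1.0, 4.7]
finger_gap: 27.6
```

```bash
python3 -m pendant '[{"gripper":0.25,"tx":0,"ty":0,"tz":0,"ax":0,"ay":0,"az":0},{"gripper":0.5,"tx":0,"ty":0,"tz":0,"ax":0,"ay":0,"az":0},{"gripper":0.6,"tx":0,"ty":0,"tz":0,"ax":0,"ay":0,"az":0},{"gripper":0.6,"tx":0,"ty":0,"tz":-2,"ax":0,"ay":0,"az":0},{"gripper":0.6,"tx":0,"ty":0,"tz":-6,"ax":0,"ay":0,"az":0},{"gripper":0.8,"tx":0,"ty":0,"tz":-10,"ax":0,"ay":0,"az":0},{"gripper":0.8,"tx":0,"ty":0,"tz":-13,"ax":0,"ay":0,"az":0},{"gripper":0.8,"tx":0,"ty":0,"tz":-15,"ax":0,"ay":0,"az":0},{"gripper":0.8,"tx":0,"ty":0,"tz":-15,"ax":0,"ay":0,"az":0},{"gripper":0.8,"tx":0,"ty":0,"tz":-15,"ax":0,"ay":0,"az":0}]'
python3 -m pendant '[{"gripper":0.8,"tx":0,"ty":0,"tz":0,"ax":0,"ay":0,"az":0},{"gripper":0.8,"tx":0,"ty":0,"tz":0,"ax":0,"ay":0,"az":0},{"gripper":0.8,"tx":0,"ty":0,"tz":0,"ax":0,"ay":0,"az":0},{"gripper":0.8,"tx":0,"ty":0,"tz":0,"ax":0,"ay":0,"az":0}]'
python3 - <<'E'
from cell import bot
from h import *
s=bot.read_state();go(s,587.4,-293.5,185,-60)
c=bot.camera("wrist");T=tool(s)@c["T_tool_cam"];np.savez("pics/T16.npz",T=T,p=s["ee_pos"])
cv2.imwrite("pics/w16.png",cv2.resize(c["pixels"][95:245,160:360][...,::-1],None,fx=4,fy=4,interpolation=2))
E
```

```text
t: 37.68
ee_pos: [640.9, -89.8, 187.0]
tcp_rot: [-0.0, 0.935, -0.354, 0.001]
ft_force: [0.1, 0.7, -0.4]
finger_gap: 73.4
t: 38.02
ee_pos: [640.1, -89.8, 185.4]
tcp_rot: [0.0, 0.935, -0.354, -0.001]
ft_force: [0.5, -0.3, -0.2]
finger_gap: 73.3
t=38.0 pos [640.1 -89.8 185.4] yaw -131.50 gap 73.3 F [ 0.5 -0.3 -0.2] -> t [ 9.55 18.74  0.05] az -1.2480 tilt ax 0.0012 ay 0.0012 j7 -1.53
```

View pics/w16.png

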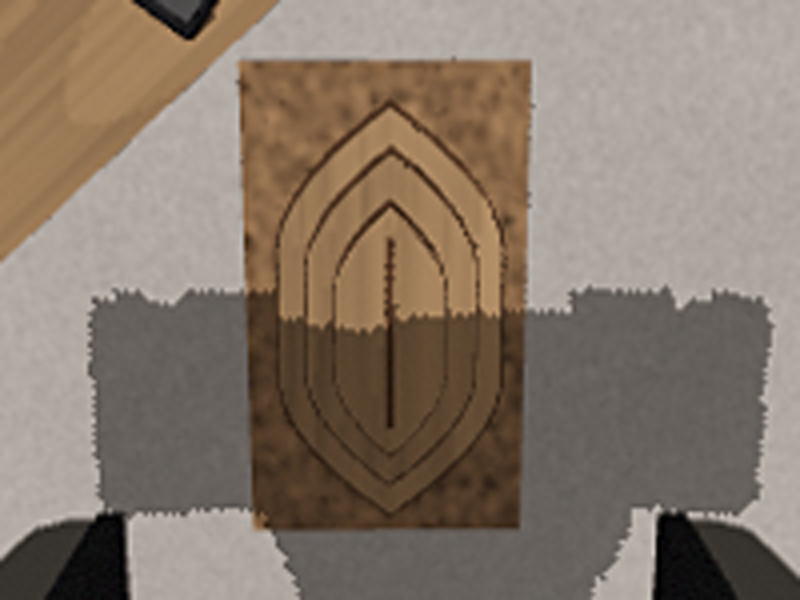

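```bash
python3 - <<'E'
from cell import bot
from h import *
c=bot.camera("wrist");d=np.load("pics/T16.npz");T=d["T"];p=d["p"]
q=lambda P:[[160+(x+.5)/4-.5,95+(y+.5)/4-.5] for x,y in P]
Rt=tool(bot.read_state())[:3,:3].T
for n,P,z in[("mat",[(239,60),(531,60),(519,527),(254,527)],6),("large",[(390,105),(390,513)],18),("mid",[(391,152),(391,483)],30),("small",[(390,206),(390,455)],42)]:
    w=ray(c,q(P),z,T);print(n,(Rt@np.r_[w.mean(0)-p[:2],0])[:2].round(2))
t=bot.camera("top")["pixels"];o=cv2.imread("pics/top0.png")[...,::-1]
df=np.abs(t.astype(int)-o).max(2)
for n,(a,b,e,f) in {"bottle":(150,85,185,130),"pot":(165,215,185,238),"phone":(292,85,372,137),"blue":(208,110,245,145),"pink":(203,270,238,313)}.items():print(n,df[b:f,a:e].mean().round(2),np.percentile(df[b:f,a:e],95))
E
```

```text
mat [ 1.76 -0.14]
large [0.82 1.  ]
mid [2.   1.26]
small [2.04 1.  ]
bottle 59.57 73.0
pot 109.43 125.0
phone 64.27 103.0
blue 74.89 124.0
pink 72.25 152.0
```

```bash
python3 -m pendant '[{"gripper":0.8,"tx":-2,"ty":-0.6,"tz":-3,"ax":0,"ay":0,"az":0},{"gripper":0.8,"tx":-5,"ty":-1.6,"tz":-5,"ax":0,"ay":0,"az":0},{"gripper":0.8,"tx":-8.5,"ty":-2.8,"tz":-6,"ax":0,"ay":0,"az":0},{"gripper":0.8,"tx":-12,"ty":-4,"tz":-6,"ax":0,"ay":0,"az":0},{"gripper":0.8,"tx":-16,"ty":-5.3,"tz":-6,"ax":0,"ay":0,"az":0},{"gripper":0.8,"tx":-20,"ty":-6.7,"tz":-6,"ax":0,"ay":0,"az":0},{"gripper":0.8,"tx":-24,"ty":-8,"tz":-6,"ax":0,"ay":0,"az":0},{"gripper":0.8,"tx":-28,"ty":-9.4,"tz":-6,"ax":0,"ay":0,"az":0},{"gripper":0.8,"tx":-32,"ty":-10.7,"tz":-6,"ax":0,"ay":0,"az":0},{"gripper":0.8,"tx":-36,"ty":-12,"tz":-6,"ax":0,"ay":0,"az":0}]'
python3 -m pendant '[{"gripper":0.8,"tx":-4,"ty":-1.2,"tz":0,"ax":0,"ay":0,"az":0},{"gripper":0.8,"tx":-8,"ty":-2.5,"tz":0,"ax":0,"ay":0,"az":0},{"gripper":0.8,"tx":-12,"ty":-3.8,"tz":0,"ax":0,"ay":0,"az":0},{"gripper":0.8,"tx":-16,"ty":-5,"tz":0,"ax":0,"ay":0,"az":0},{"gripper":0.8,"tx":-20,"ty":-6.2,"tz":0,"ax":0,"ay":0,"az":0},{"gripper":0.8,"tx":-24,"ty":-7.5,"tz":0,"ax":0,"ay":0,"az":0},{"gripper":0.8,"tx":-27,"ty":-8.5,"tz":0,"ax":0,"ay":0,"az":0},{"gripper":0.8,"tx":-29,"ty":-9,"tz":0,"ax":0,"ay":0,"az":0},{"gripper":0.8,"tx":-29,"ty":-9,"tz":0,"ax":0,"ay":0,"az":0},{"gripper":0.8,"tx":-29,"ty":-9,"tz":0,"ax":0,"ay":0,"az":0}]'
python3 - <<'E'
from cell import bot
from h import *
t=bot.camera("top")["pixels"];cv2.imwrite("pics/top1.png",t[...,::-1]);o=cv2.imread("pics/top0.png")[...,::-1]
df=np.abs(t.astype(int)-o).max(2)
for n,(a,b,e,f) in {"bottle":(150,85,185,130),"pot":(165,215,185,238),"phone":(292,85,372,137),"blue":(208,110,245,145),"pink":(203,270,238,313)}.items():print(n,df[b:f,a:e].mean().round(2),np.percentile(df[b:f,a:e],95))
E
```

```text
t: 39.0
ee_pos: [450.5, 237.5, 246.5]
tcp_rot: [-0.0, 0.935, -0.354, -0.0]
ft_force: [1.7, 0.9, -0.2]
finger_gap: 73.1
t: 39.83
ee_pos: [293.7, 496.0, 246.1]
tcp_rot: [0.0, 0.936, -0.353, 0.001]
ft_force: [0.6, -0.2, -0.5]
finger_gap: 73.2
bottle 2.54 4.0
pot 3.27 5.0
phone 2.31 4.0
blue 2.78 5.0
pink 3.24 5.0
```

View pics/top1.png

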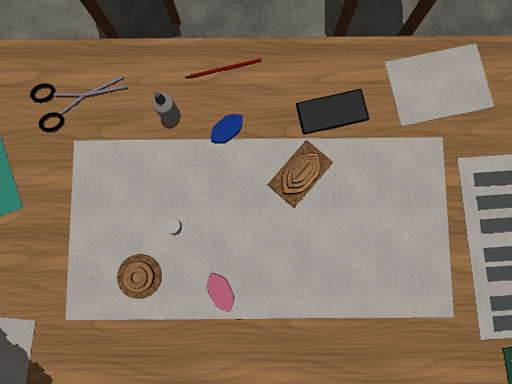

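Both stacks stand on their mats, at (300,174) and (139,276). The bottle, pot, phone and the two look-alikes are unchanged, so I'm handing in.

```bash
python3 -c "
from cell import bot
print(bot.sign_off())"
```

```text
the job is handed in; nothing more can be done
None
```

Both brooches are stacked and the job was handed in at about 40 s of robot time, with the arm clear of everything.

**Leaf stack (oblong mat):** The order is large, middle, small, lying lengthwise along the mat. In the last wrist picture:
- The large leaf is about 1.5 mm off the mat centre.
- The middle leaf is about 1.2 mm off the large one.
- The small leaf is about 0.3 mm off the middle one.
- The large leaf's axis was within about 0.2° of the mat's when checked after placing. I judged the other two in line by eye.

**Disc and ring (round mat):** The disc is about 0.3–0.5 mm off the mat centre and the ring about 0.9 mm off the disc.

**Left alone:** The top picture after the arm retreated shows no change at the bottle, pot, phone, or the blue and pink look-alikes. An earlier try at this check gave large differences everywhere, which I put down to the arm blocking the view; the repeat with the arm clear was clean.

**Disagreements:**
- The wrist camera's calibration differed by about 2 mm between calls. For the small leaf I therefore relied on offsets measured within a single picture.
- Measured leaf lengths came out 2–3 mm short of the given sizes in the close views, so the offsets above are good to about 1 mm.

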